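Reload the weld-coupon scanner

TASK

Draw the scanner's tray out by its handle until its nests are clear of the housing. Take out the green-marked coupon, which has been scanned, and lay it flat on the middle of the green mat, and press every weld coupon lying on the bench into a nest of its own, bead up, until both ends snap under the spring balls and it lies flat. Then slide the loaded tray back into the scanner until it clicks fully home, press the green start button and let it go. Leave the tape measure and the soapstone stick where they are.

Things in the scene. Friction and masses are not known exactly. Their poses are not given: they have to be found in the camera images.
- scanner_seat (a point): Scanner: fixed grey steel tunnel on the bench, 152 x 292 x 48 mm (a black hump adds 22 mm at the back left of its roof), open at the front. This point is where tray_mark lies with the tray fully home. x points into the tunnel, y left, z up. The front face lies at x = -72 mm; the back stop is 1.5 mm behind the home tray.
- mouth (a point): Middle of the tunnel's mouth at bench level (x = -72 mm from scanner_seat, same axes). Opening 253 mm wide, 36 mm high, straight down to the bench; flared guide wings 22 mm high either side reach 30 mm ahead of it. A sprung ball in each side wall snaps into a notch in the tray's side edge when home: 10 to 25 N to draw the tray out of it or push it in, felt over the last 30 mm.
- tray_mark (a point): Tray: loose aluminium plate 182 x 250 x 8 mm on low-friction glides on the bench, 0.45 kg empty, home in the scanner at the start. This point is on the plate's top face (8 mm up), amid the nests; plate from x = -112 to +70, y = -125 to 125 mm. x points to its leading end, y left, z up, as the scanner's when home. Nests are clear of the roof once drawn out 130 mm; at 142 mm the tray has left the tunnel.
- handle (a point): Grip point of the tray's handle: a black upright plate across the tray's front end, 12 mm thick (tray x), 60 mm wide (tray y), up to 66 mm above the bench; this point is its middle, 48 mm above the bench, at x = -104 mm on the tray. 31 mm clear towards the nests' end walls; 26 mm clear of the scanner's front when home.
- start (a joint): Green start button on the scanner's roof, 28 mm across; 0 = released, grows to 0.006 m as it is pressed straight down (spring, about 5 N). It counts as pressed from 0.004 m.
- start_top (a point): Centre of the start button's top face; press straight down here.
- nest_a (a point): Left nest of the tray: where the middle of a seated coupon lies, 5 mm above the tray's plate (13 mm above the bench); axes as the tray's; the coupon's length runs along x, either way round. 113 x 53 mm between end walls (44 mm wide, tops 33 mm above the bench) and corner guides (37 to 53 mm from the middle along x, tops 30 mm), tops rounded to 5 mm radius; long sides open for fingers between the guides.
- nest_b (a point): Middle nest, like nest_a, 84 mm to its right (34 mm between neighbouring coupons). A sprung brass ball in each end wall of a nest sticks out 3.5 mm (13 mm off the middle, clear of the bead): a coupon laid in rests on the balls, about 19 mm too high, and must be pushed straight down (8 to 20 N) until both ends snap beneath the balls and it lies flat on the tray's plate.
- nest_c (a point): Right nest, like nest_a, 84 mm right of nest_b.
- coupon_1_mid (a point): Rusty steel weld-test coupon, flat plate 50 (its x) x 110 (its y) x 10 mm, 0.42 kg, with a low weld bead (4 mm) on its top face along y; this point is the middle of the plate, 5 mm above its underside; z is up through the bead face. Lies on the bench bead up at the start; may be absent (2 or 3 of the three coupons are there).
- coupon_2_mid (a point): Rusty steel weld-test coupon, flat plate 50 (its x) x 110 (its y) x 10 mm, 0.42 kg, with a low weld bead (4 mm) on its top face along y; this point is the middle of the plate, 5 mm above its underside; z is up through the bead face. Lies on the bench bead up at the start; may be absent (2 or 3 of the three coupons are there).
- coupon_3_mid (a point): Rusty steel weld-test coupon, flat plate 50 (its x) x 110 (its y) x 10 mm, 0.42 kg, with a low weld bead (4 mm) on its top face along y; this point is the middle of the plate, 5 mm above its underside; z is up through the bead face. Lies on the bench bead up at the start; may be absent (2 or 3 of the three coupons are there).
- old_a_mid (a point): Already scanned coupon, same plate as the others but with a dab of green paint either side of its bead; clipped in the left nest at the start, if there (exactly one of old_a, old_b, old_c is). This point is the middle of the plate, axes as the other coupons'. Gripped by its long sides and lifted straight up it comes out past the balls with 8 to 20 N besides its weight.
- old_b_mid (a point): Already scanned coupon, same plate as the others but with a dab of green paint either side of its bead; clipped in the middle nest at the start, if there (exactly one of old_a, old_b, old_c is). This point is the middle of the plate, axes as the other coupons'. Gripped by its long sides and lifted straight up it comes out past the balls with 8 to 20 N besides its weight.
- old_c_mid (a point): Already scanned coupon, same plate as the others but with a dab of green paint either side of its bead; clipped in the right nest at the start, if there (exactly one of old_a, old_b, old_c is). This point is the middle of the plate, axes as the other coupons'. Gripped by its long sides and lifted straight up it comes out past the balls with 8 to 20 N besides its weight.
- mat_mid (a point): Green plastic mat fixed on the bench to the left, 110 (x) x 160 (y) x 4 mm; this point is where the middle of a coupon's plate lies when it is laid on the middle of the mat (5 mm above the mat's top, 9 mm above the bench); x and y along the mat's sides, z up.
- tape_measure: Bystander: yellow tape measure, 32 x 76 x 67 mm; origin under its middle.
- soapstone: Bystander: soapstone marking stick lying flat, 18 x 130 x 9 mm; origin under its middle.
Things that resemble listed ones, but are neither listed nor needed, are in the scene too. What is shaped like the part that bears coupon_1_mid but brown or pink is not meant.

How it is judged:
By the outcome, as a careful person would: the job done as asked, in the order asked, and still so for the second after the job is handed in, with the robot touching nothing.
Of coupon_1, coupon_2, coupon_3 only 2 to 3 are there at a start; the rules pass over those that are not, and their reading is None.
Of old_a, old_b, old_c only 1 to 1 are there at a start; the rules pass over those that are not, and their reading is None.
At some moment in a run one of coupon_1, coupon_2, coupon_3 may be knocked a few centimetres aside while the robot is not near it.
Once in a run the grip may slacken for a moment while it holds something.
It also fails if it takes over 184 s, if anything falls off the work surface, if the arm or the gripper's body presses on something with over 40 N, if the wrist force passes 120 N, or if a joint passes its speed limit or range.

ROBOT

A 6-joint arm with a two-finger parallel gripper is mounted at the origin on the work surface; the furniture and walls round the work are solid. World frame = base frame: x ahead of the robot, y to its left, z up, the work surface at z = 0. Lengths are in m, angles in rad, forces in N, time in s.
With the tool pointing down it reaches from about 0.35 to 0.775 m from the base axis. Payload 7.3 kg.
Tool frame: the origin (TCP) lies on the centre line of the jaws, within the pads' length; the fingertips stand 11 mm ahead of it and the grasp point (between the pads) lies 8 mm behind it; z points along the fingers, y is the direction in which the jaws open and shut (so a half turn about z gives the same grasp; the last joint's range is limited). The gripper opens to 92 mm and grips with 3 to 60 N. Pads are 19 mm wide; open, the fingers measure 130 mm over their backs; the gripper's body (75 mm by 190 mm) begins 47 mm behind the grasp point.
Start: joints at [-1.474, 0.342, 1.524, -0, 1.275, -0.146], TCP at [0.126, -0.51, 0.238] pointing down, gripper open.
Joint ranges: [-2.53, 2.53], [-0.77, 2.02], [0.04, 2.7], [-1, 4.14], [0.28, 2.66], [-3.11, 3.11]. Speed limits (rad/s): [2.57, 2.57, 3.14, 3.14, 3.14, 3.14].

INTERFACE

Orientations are given as [roll, pitch, yaw] about the fixed x, y, z axes, in that order (R = Rz(yaw) Ry(pitch) Rx(roll)).
In Python, from cell import robot gives the robot as it stands.
- The arm moves only by the tool jog_arm, never from a script. Its argument "deltas" is one flat list of numbers, 6 for each row, row after row: the shift along the world's x, y, z in units of 0.1 m (1.0 is 0.1 m), then the turn, a rotation vector about the world's x, y, z in units of 90 degrees (1.0 is 90 degrees). A call has 1 to 5 rows; each row is the pose to reach, as a shift and turn from the pose commanded when the call began; what a row does not reach only later rows make up. A row lasts 1/12 s, in which the tool goes at most 41.7 mm and 7.16 degrees, less where a joint would pass 70% of its speed; a pose out of reach is approached as far as the arm can. A call with a number of a shift or a turn outside -1 to 1 is refused whole. A call with a gripper value outside its range is refused whole. "claw" is the opening, from 0 (shut) to 1 (fully open), set as the call begins (left out, the last holds). The fingers move at their own pace and stop on an object; "newtons" is the grip in N (left out, the last holds). Time passes only in rows, so rows that repeat a pose let the fingers close. It gives the time, the measured TCP pose, the force and the opening at its end, in the units of the state.
- robot.observe(): the state, without advancing time (a new reading comes with each control period).
- robot.read_camera(name): name is "scene" or "top" or "wrist"; returns the picture (420x560x3 uint8, red, green, blue); there is no depth.
- robot.camera_params(name): a dict with "fx", "fy", "cx", "cy" (pixels), "R" (3x3) and "t" (3): a world point X has camera coordinates R X + t. Camera axes: x right, y down, z forward; pixel columns grow to the right and rows downward; lengths in m; the calibration is good to about 2 mm. A picture is of the moment at which its call begins: read the wrist's pose just before it. camera_params takes no time and is no camera call; for the wrist camera it gives the pose at the moment of the call.
- robot.hand_in(): hands the job in, once; it reports no verdict.
The state is a dict: "time": time; "qpos": joint angles; "qvel": joint speeds; "joint_efforts": joint torques, N m; "tool_pos": TCP position; "tool_rot": TCP orientation; "contact_force": force on the tool from outside, world axes, zero at the start; "torque": the same for the moment, N m; "opening": finger opening in m.
Only numpy, scipy, OpenCV 4.12 (cv2) and the standard library are available. Lean on these libraries where they do the work, as an engineer would, in place of code of your own. Each camera call takes 0.05 s, during which the arm holds its last target. There are 200 camera calls.

## Working session

There is one attempt and no reset: what is moved stays moved. The work goes in short steps, Python scripts to look and compute and a tool call to move; the robot and the scene stay as the last step left them, time stands still between calls to the robot, and variables do not carry over. Pictures are saved under pics/ and viewed, about 12 in all and at most 16, crops included, and the job is handed in when it is done.

Besides the shell and the picture viewer there is one more tool, called after "Call:" by a JSON object that holds its "op" and its "data", one argument or row to a line. jog_arm: Moves the arm, as the interface text tells. Its arguments: {"type":"object","properties":{"deltas":{"type":"array","items":{"type":"number"}},"claw":{"type":"number"},"newtons":{"type":"number"}},"required":["deltas"]}

```bash
ls; mkdir -p pics; cat > h.py <<'E'
import numpy as np,cv2
from cell import robot
def snap(cam,name):
    p=robot.camera_params(cam); im=robot.read_camera(cam)
    cv2.imwrite('pics/'+name+'.png',im[:,:,::-1]); np.savez('pics/'+name+'.npz',im=im,**{k:np.array(v) for k,v in p.items()}); return im,p
def load(name): return np.load('pics/'+name+'.npz')
def px2w(p,u,v,z):
    R=np.array(p['R']);t=np.array(p['t'])
    d=R.T@np.array([(u-p['cx'])/p['fx'],(v-p['cy'])/p['fy'],1.]);c=-R.T@t
    return c+d*(z-c[2])/d[2]
def w2px(p,X):
    c=np.array(p['R'])@np.array(X)+np.array(p['t']); return p['fx']*c[0]/c[2]+p['cx'],p['fy']*c[1]/c[2]+p['cy']
E
python3 - <<'E'
from h import *
print(robot.observe())
a,p=snap('top','top0'); b,q=snap('scene','sc0')
print(p,q)
cv2.imwrite('pics/top0b.png',cv2.resize(a[:,:,::-1],(800,600),interpolation=cv2.INTER_CUBIC))
E
```

```text
pics
{'time': 0.0, 'qpos': array([-1.47397351e+00,  3.42697705e-01,  1.52504638e+00,  6.14207102e-06,
        1.27535558e+00, -1.45973592e-01]), 'qvel': array([ 0.00197998, -0.0003636 , -0.00062256, -0.00199216, -0.00103545,
        0.00271718]), 'joint_efforts': array([ 2.16293702e-03, -4.31240094e+01, -2.44220173e+01,  7.19896797e-02,
        5.60198107e-02, -1.26323630e-04]), 'tool_pos': array([ 0.12621803, -0.5091988 ,  0.23704767]), 'tool_rot': array([-3.14010252e+00, -2.25014283e-04,  2.42794444e-01]), 'contact_force': array([-0.15360154, -0.0363794 ,  0.60893506]), 'torque': array([0.02812843, 0.02168826, 0.04826136]), 'opening': 0.09195245089400901}
{'fx': 427.4421768088632, 'fy': 427.4421768088632, 'cx': 282.901400015006, 'cy': 210.10109447956668, 'R': array([[ 0.02520391, -0.99954023, -0.01685489],
       [-0.99250164, -0.02300211, -0.12004749],
       [ 0.11960459,  0.01975417, -0.99262506]]), 't': array([0.05214955, 0.54603627, 1.41014831])} {'fx': 415.57495535598304, 'fy': 415.57495535598304, 'cx': 276.85561882753564, 'cy': 211.1067026945739, 'R': array([[-6.50760701e-01, -7.59282886e-01,  9.52591770e-05],
       [-4.84342475e-01,  4.15020130e-01, -7.70175732e-01],
       [ 5.84741719e-01, -5.01246237e-01, -6.37831743e-01]]), 't': array([0.40276814, 0.29327467, 1.01673967])}
```

View pics/top0b.png

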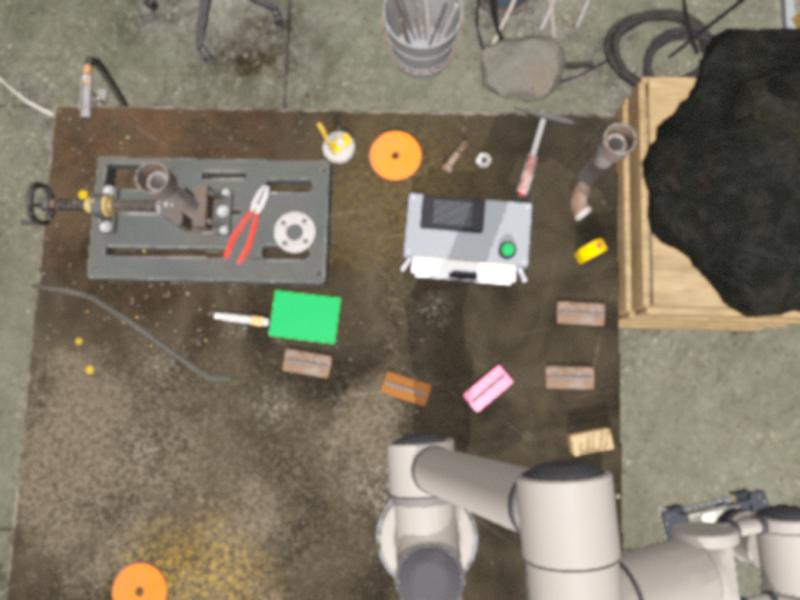

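View pics/sc0.png

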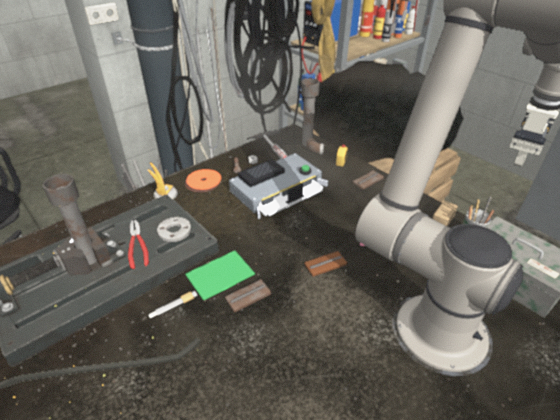

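Top view (800 px scale): the rusty coupons are at (307,363), (580,314) and (570,378). Lookalikes are the brown one at (406,389), the pink one at (488,389) and the wood block at (591,442). The scanner's front is around (465,268), the mat is at (305,317), the button at (508,249), the tape at (591,250), and the soapstone stick at about (240,319).

```bash
python3 - <<'E'
from h import *
p=load('top0');k=1/1.42857
for n,u,v,z in [('c1',307,363,.01),('c2',580,314,.01),('c3',570,378,.01),('brown',406,389,.01),('pink',488,389,.01),('mat',305,317,.004),('btn',508,249,.06),('handle',463,275,.066),('scfl',404,257,.048),('scfr',528,263,.048),('scbl',410,194,.048),('scbr',531,200,.048),('wingL',404,270,.022),('wingR',525,282,.022),('tape',591,250,.067),('soapL',213,316,.01),('soapR',268,322,.01)]:
    print(n,px2w(p,u*k,v*k,z).round(4), np.hypot(*px2w(p,u*k,v*k,z)[:2]).round(3))
im=p['im'][:,:,::-1]
a=cv2.resize(im[125:215,270:430],(800,450),interpolation=cv2.INTER_CUBIC)
s=load('sc0')['im'][:,:,::-1]
b=cv2.resize(im[200:300,185:325],(420,300),interpolation=cv2.INTER_CUBIC)
cv2.imwrite('pics/c0.png',a)
E
```

```text
c1 [0.3915 0.2931 0.01  ] 0.489
c2 [ 0.5239 -0.3543  0.01  ] 0.632
c3 [ 0.3718 -0.3294  0.01  ] 0.497
brown [0.3363 0.0561 0.01  ] 0.341
pink [ 0.3412 -0.137   0.01  ] 0.368
mat [0.5017 0.3039 0.004 ] 0.587
btn [ 0.6674 -0.1748  0.06  ] 0.69
handle [ 0.6025 -0.0702  0.066 ] 0.607
scfl [0.6454 0.068  0.048 ] 0.649
scfr [ 0.6374 -0.2236  0.048 ] 0.676
scbl [0.7986 0.0575 0.048 ] 0.801
scbr [ 0.7897 -0.2306  0.048 ] 0.823
wingL [0.6187 0.0678 0.022 ] 0.622
wingR [ 0.5962 -0.2213  0.022 ] 0.636
tape [ 0.6677 -0.3657  0.067 ] 0.761
soapL [0.4983 0.525  0.01  ] 0.724
soapR [0.487  0.3913 0.01  ] 0.625
```

View pics/c0.png

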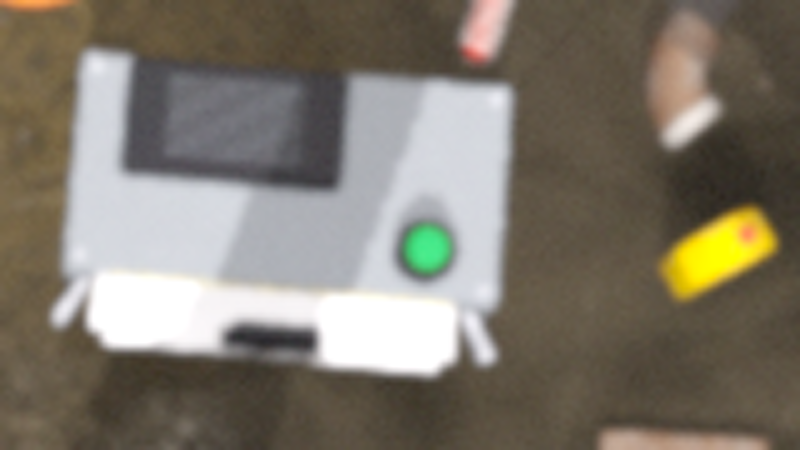

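The crop shows the scanner corners at (63,273), (497,308), (83,48) and (513,84), the button at (427,249), and the black handle top at (271,337). Next I'll fit the geometry and segment the coupons.

```bash
cat >> h.py <<'E'
def rect(im,p,x,y,z=.01,half=.09,names=None):
    """rotated rect of a reddish/bright plate near (x,y): centre, yaw of long side, sizes (m)"""
    # rectified orthophoto at height z, 0.5 mm/px
    s=.0005;n=int(2*half/s)
    g=[(x-half+half*2*a,y-half+half*2*b) for a,b in((0,0),(1,0),(1,1),(0,1))]
    src=np.float32([w2px(p,(a,b,z)) for a,b in g]);dst=np.float32([[0,0],[n,0],[n,n],[0,n]])
    o=cv2.warpPerspective(im,cv2.getPerspectiveTransform(src,dst),(n,n),flags=cv2.INTER_CUBIC)
    f=cv2.GaussianBlur(o,(0,0),4).astype(np.float32)
    m=np.full((n,n),cv2.GC_PR_BGD,np.uint8);c=n//2
    cv2.circle(m,(c,c),int(.055/s),cv2.GC_PR_FGD,-1);cv2.circle(m,(c,c),int(.015/s),cv2.GC_FGD,-1)
    yy,xx=np.mgrid[:n,:n];m[np.hypot(xx-c,yy-c)>.078/s]=cv2.GC_BGD
    cv2.grabCut(np.ascontiguousarray(o),m,None,np.zeros((1,65)),np.zeros((1,65)),6,cv2.GC_INIT_WITH_MASK)
    k=((m==1)|(m==3)).astype(np.uint8);k=cv2.morphologyEx(k,cv2.MORPH_OPEN,np.ones((25,25)))
    cs,_=cv2.findContours(k,cv2.RETR_EXTERNAL,cv2.CHAIN_APPROX_NONE)
    if not cs: return None
    q=max(cs,key=cv2.contourArea);(cx,cy),(w,h),ang=cv2.minAreaRect(q)
    if w<h: w,h,ang=h,w,ang+90
    M=cv2.moments(q)
    return np.round([x-half+cx*s,y-half+cy*s,x-half+M['m10']/M['m00']*s,y-half+M['m01']/M['m00']*s],4),round((ang+90)%180-90,1),round(w*s,4),round(h*s,4),o
E
python3 - <<'E'
from h import *
p=load('top0');im=p['im']
tiles=[]
for n,x,y in [('c1',.3915,.2931),('c2',.5239,-.3543),('c3',.3718,-.3294),('mat',.5017,.3039)]:
    r=rect(im,p,x,y); print(n,r[:-1]); tiles.append(r[-1])
P={n:px2w(p,270+u/5,125+v/5,z) for n,u,v,z in [('fl',63,273,.048),('fr',497,308,.048),('bl',83,48,.048),('br',513,84,.048),('h',271,337,.066),('b',427,249,.06)]}
for n in P: print(n,P[n].round(4))
c=sum(P[k] for k in('fl','fr','bl','br'))/4
yv=P['fl']+P['bl']-P['fr']-P['br'];xa=np.array([yv[1],-yv[0]])/np.hypot(yv[0],yv[1])
xb=(P['bl']+P['br']-P['fl']-P['fr'])[:2]
print('yaw',np.degrees(np.arctan2(xa[1],xa[0])),np.degrees(np.arctan2(xb[1],xb[0])),'c',c,'front',c[:2]-.076*xa,'handle',c[:2]-.108*xa,'seat',c[:2]-.004*xa)
g=(cv2.cvtColor(im,cv2.COLOR_RGB2HSV)); 
m=((g[...,0]>50)&(g[...,0]<80)&(g[...,1]>120)&(g[...,2]>80)).astype(np.uint8)
n,l,st,ce=cv2.connectedComponentsWithStats(m)
for i in range(1,n):
    if st[i,4]>15:
        print(st[i],px2w(p,*ce[i],.004).round(4),px2w(p,*ce[i],.06).round(4)); q=cv2.minAreaRect(np.argwhere(l==i)[:,::-1].astype(np.float32)); print(q)
        B=cv2.boxPoints(q); print([px2w(p,*b,.004)[:2].round(4) for b in B])
cv2.imwrite('pics/ortho.png',np.hstack([t[:,:,::-1] for t in tiles])[::2,::2])
import h; print(px2w(robot.camera_params('wrist'),280,210,0), robot.camera_params('wrist'))
E
```

```text
c1 (array([0.392 , 0.2949, 0.3917, 0.2947]), 82.4, 0.1187, 0.0588)
c2 (array([ 0.5262, -0.3547,  0.5263, -0.3547]), 88.2, 0.1175, 0.0593)
c3 (array([ 0.3746, -0.3277,  0.3741, -0.3279]), -90.0, 0.1175, 0.0585)
mat (array([0.5027, 0.3036, 0.5025, 0.3037]), 84.4, 0.1556, 0.1106)
fl [0.6464 0.0687 0.048 ]
fr [ 0.6289 -0.223   0.048 ]
bl [0.8028 0.059  0.048 ]
br [ 0.7835 -0.2336  0.048 ]
h [ 0.6029 -0.0705  0.066 ]
b [ 0.6657 -0.1742  0.06  ]
yaw -3.5991627597536677 -3.750797569094884 c [ 0.71538579 -0.0822373   0.048     ] front [ 0.63953569 -0.07746633] handle [ 0.60759881 -0.0754575 ] seat [ 0.71139368 -0.0819862 ]
[351 170   9   9  65] [ 0.6795 -0.1812  0.004 ] [ 0.6677 -0.1728  0.06  ]
((355.0, 174.0), (8.0, 8.0), 90.0)
[array([ 0.694 , -0.1672]), array([ 0.6946, -0.195 ]), array([ 0.6663, -0.1951]), array([ 0.6657, -0.1674])]
[ 187  203   52   38 1557] [0.5036 0.3063 0.004 ] [0.4985 0.296  0.06  ]
((212.61895751953125, 221.254638671875), (48.027950286865234, 33.02460479736328), 7.431407928466797)
[array([0.456 , 0.3944]), array([0.5698, 0.3854]), array([0.552 , 0.2192]), array([0.4387, 0.2296])]
[ 0.09886366 -0.50836507  0.        ] {'fx': 310.7771114787096, 'fy': 310.7771114787096, 'cx': 285.7547847272721, 'cy': 214.94411470678745, 'R': array([[ 0.24041878, -0.97066722, -0.00198805],
       [-0.9382325 , -0.23290929,  0.255877  ],
       [-0.24883445, -0.05965239, -0.9667073 ]]), 't': array([-0.52456676, -0.03195596,  0.39091692])}
```

Call:
{"op": "jog_arm", "data": {
  "deltas": [0.96,0.87,-0.08,0,0,0.16,0.96,0.87,-0.08,0,0,0.16,0.96,0.87,-0.08,0,0,0.16,0.96,0.87,-0.08,0,0,0.16],
  "claw": 0.25,
  "newtons": 60
}}

```text
time: 0.43
tool_pos: [0.2254, -0.4181, 0.229]
tool_rot: [-3.139, -0.003, 0.498]
contact_force: [0.2, 0.2, -1.1]
opening: 0.0697
```

Call:
{"op": "jog_arm", "data": {
  "deltas": [0.96,0.87,-0.08,0,0,0.16,0.96,0.87,-0.08,0,0,0.16,0.96,0.87,-0.08,0,0,0.16,0.96,0.87,-0.08,0,0,0.16]
}}

```text
time: 0.77
tool_pos: [0.3213, -0.3314, 0.2212]
tool_rot: [-3.14, -0.002, 0.75]
contact_force: [-0.1, 0.4, -0.2]
opening: 0.043
```

Call:
{"op": "jog_arm", "data": {
  "deltas": [0.96,0.87,-0.08,0,0,0.16,0.96,0.87,-0.08,0,0,0.16,0.96,0.87,-0.08,0,0,0.16,0.96,0.87,-0.08,0,0,0.16]
}}

```text
time: 1.1
tool_pos: [0.4174, -0.2448, 0.2132]
tool_rot: [-3.141, -0.002, 1.001]
contact_force: [-1.1, -0.6, -0.5]
opening: 0.0236
```

Call:
{"op": "jog_arm", "data": {
  "deltas": [0.96,0.87,-0.08,0,0,0.16,0.96,0.87,-0.08,0,0,0.16,0.96,0.87,-0.08,0,0,0.16,0.96,0.87,-0.08,0,0,0.16]
}}

```text
time: 1.43
tool_pos: [0.5135, -0.1581, 0.205]
tool_rot: [3.141, -0.002, 1.252]
contact_force: [-0.3, -0.2, -0.4]
opening: 0.023
```

Call:
{"op": "jog_arm", "data": {
  "deltas": [0.96,0.87,-0.6,0,0,0.16,0.96,0.87,-0.6,0,0,0.16,0.96,0.87,-0.6,0,0,0.16,0.96,0.87,-0.6,0,0,0.16,0.96,0.87,-0.6,0,0,0.16]
}}

```text
time: 1.85
tool_pos: [0.6069, -0.0725, 0.1426]
tool_rot: [-3.138, -0.001, 1.502]
contact_force: [-1.0, -0.3, -0.5]
opening: 0.0231
```

```bash
python3 - <<'E'
from h import *
o=robot.observe();print(o['time'],o['tool_pos'],np.degrees(o['tool_rot']),o['opening'],o['contact_force'])
a,p=snap('wrist','w1')
print(w2px(p,(.607,-.0755,.066)))
E
```

```text
1.85 [ 0.6069062  -0.07248134  0.14261781] [-1.79785300e+02 -6.71919363e-02  8.60386133e+01] 0.023117775750405606 [-0.95905944 -0.25306975 -0.46278934]
(np.float64(285.9117721858754), np.float64(230.42631343142833))
```

View pics/w1.png

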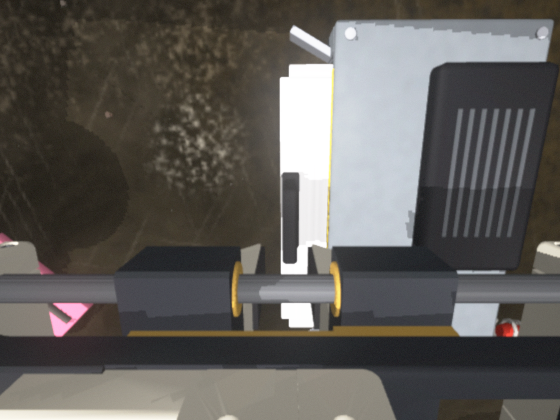

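The wrist view shows the black handle top at u 283–299, v 174–262, between the two fingers. The scanner's roof edge is at u≈332.

```bash
python3 - <<'E'
from h import *
p=load('w1')
h=px2w(p,290.5,218,.066);print(h)
e=px2w(p,332,110,.048);e2=px2w(p,331,235,.048);print(e,e2)
for u,v in((283,175),(299,175),(283,262),(299,262)):print(px2w(p,u,v,.066))
E
```

```text
[ 0.61110303 -0.06599831  0.066     ]
[0.64708396 0.00977001 0.048     ] [ 0.64322547 -0.08765375  0.048     ]
[ 0.60779401 -0.03346033  0.066     ]
[ 0.61933321 -0.03425473  0.066     ]
[ 0.60296252 -0.1010479   0.066     ]
[ 0.61539013 -0.1018929   0.066     ]
```

Call:
{"op": "jog_arm", "data": {
  "deltas": [0.05,0.03,-0.4,0,0,0,0.05,0.03,-0.81,0,0,0,0.05,0.03,-0.81,0,0,0]
}}

```text
time: 2.15
tool_pos: [0.606, -0.0722, 0.0581]
tool_rot: [-3.129, -0.002, 1.498]
contact_force: [-2.6, 0.6, -1.0]
opening: 0.0232
```

Call:
{"op": "jog_arm", "data": {
  "deltas": [0,0,0,0,0,0,0,0,0,0,0,0,0,0,0,0,0,0,0,0,0,0,0,0],
  "claw": 0.0,
  "newtons": 60
}}

```text
time: 2.48
tool_pos: [0.6108, -0.0727, 0.0668]
tool_rot: [3.141, 0.001, 1.499]
contact_force: [-5.8, -2.2, -0.8]
opening: 0.0114
```

Call:
{"op": "jog_arm", "data": {
  "deltas": [-0.08,0.005,0,0,0,0,-0.16,0.01,0,0,0,0,-0.25,0.017,0,0,0,0,-0.35,0.023,0,0,0,0,-0.4,0.027,0,0,0,0]
}}

```text
time: 2.9
tool_pos: [0.5717, -0.0693, 0.0668]
tool_rot: [3.138, 0.001, 1.499]
contact_force: [1.1, -0.2, -3.3]
opening: 0.0114
```

Call:
{"op": "jog_arm", "data": {
  "deltas": [0,0,0,0,0,0]
}}

```text
time: 2.98
tool_pos: [0.5712, -0.0693, 0.0668]
tool_rot: [3.139, 0.001, 1.499]
contact_force: [-4.7, -0.3, 4.8]
opening: 0.0111
```

Call:
{"op": "jog_arm", "data": {
  "deltas": [-0.15,0.01,0,0,0,0,-0.4,0.027,0,0,0,0,-0.65,0.043,0,0,0,0,-0.85,0.057,0,0,0,0,-0.96,0.064,0,0,0,0]
}}

```text
time: 3.4
tool_pos: [0.476, -0.0629, 0.0668]
tool_rot: [3.136, 0.001, 1.499]
contact_force: [2.5, -0.1, -0.1]
opening: 0.0111
```

Call:
{"op": "jog_arm", "data": {
  "deltas": [0,0,0,0,0,0,0,0,0,0,0,0]
}}

```text
time: 3.57
tool_pos: [0.4754, -0.0628, 0.0667]
tool_rot: [3.14, 0.001, 1.499]
contact_force: [-5.1, 0.7, 10.1]
opening: 0.0109
```

```bash
python3 - <<'E'
from h import *
o=robot.observe();print(o['time'],o['tool_pos'],np.degrees(o['tool_rot']),o['opening'],o['contact_force'])
a,p=snap('top','top1'); cv2.imwrite('pics/top1b.png',cv2.resize(a[125:260,250:410,::-1],(711,600),interpolation=cv2.INTER_CUBIC))
E
```

```text
3.5667 [ 0.47541621 -0.06280812  0.06672809] [1.79912838e+02 3.44796981e-02 8.59067409e+01] 0.010896240969943332 [-5.13873167  0.70745865 10.11451632]
```

View pics/top1b.png

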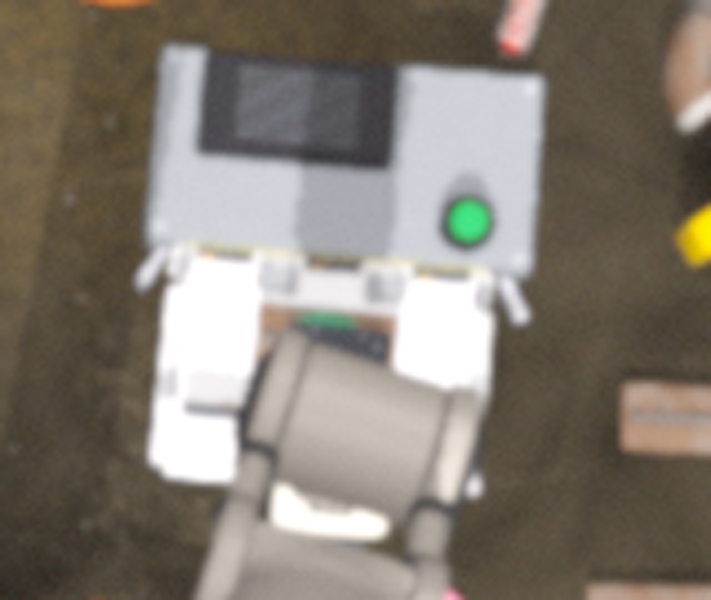

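The top view shows the tray drawn clear, with the green-marked coupon in the middle nest (old_b). I'll release, rise and turn above it.

Call:
{"op": "jog_arm", "data": {
  "deltas": [0,0,0,0,0,0,0,0,0,0,0,0,0,0,0,0,0,0,0,0,0.4,0,0,0,0,0,0.8,0,0,0],
  "claw": 0.25
}}

```text
time: 4.03
tool_pos: [0.4742, -0.0622, 0.1441]
tool_rot: [-3.136, -0.001, 1.499]
contact_force: [2.2, -0.8, 0.5]
opening: 0.0233
```

Call:
{"op": "jog_arm", "data": {
  "deltas": [0.2,0,0.1,0,0,-0.08,0.4,0,0.1,0,0,-0.16,0.6,0,0.1,0,0,-0.24,0.8,0,0.1,0,0,-0.32,1.0,0,0.1,0,0,-0.39],
  "claw": 0.7
}}

```text
time: 4.45
tool_pos: [0.5766, -0.0625, 0.1552]
tool_rot: [3.14, -0.001, 0.881]
contact_force: [-1.2, -0.5, 0.1]
opening: 0.0518
```

Call:
{"op": "jog_arm", "data": {
  "deltas": [0,0,0,0,0,-0.08,0,0,0,0,0,-0.16,0,0,0,0,0,-0.24,0,0,0,0,0,-0.32,0,0,0,0,0,-0.39]
}}

```text
time: 4.87
tool_pos: [0.5757, -0.0625, 0.1548]
tool_rot: [3.141, -0.001, 0.268]
contact_force: [-0.7, 0.2, 0.3]
opening: 0.0641
```

Call:
{"op": "jog_arm", "data": {
  "deltas": [0.05,-0.04,0,0,0,-0.08,0.05,-0.04,0,0,0,-0.16,0.05,-0.04,0,0,0,-0.22,0.05,-0.04,0,0,0,-0.22]
}}

```text
time: 5.2
tool_pos: [0.5807, -0.0666, 0.1549]
tool_rot: [3.141, -0.001, -0.075]
contact_force: [-0.3, -0.2, -0.7]
opening: 0.0643
```

```bash
python3 - <<'E'
from h import *
o=robot.observe();print(o['time'],o['tool_pos'],np.degrees(o['tool_rot']),o['opening'],o['contact_force'],o['qpos'])
a,p=snap('wrist','w2')
print(w2px(p,(.579,-.067,.018)))
E
```

```text
5.2 [ 0.58069282 -0.06663381  0.15486835] [ 1.79991041e+02 -3.49235920e-02 -4.28621698e+00] 0.06433174271947154 [-0.34356218 -0.17789977 -0.67262704] [-2.45306587e-01  5.23289795e-01  1.47413194e+00 -5.56881389e-05
  1.14354370e+00  1.40032145e+00]
(np.float64(286.112189195823), np.float64(210.2989948014682))
```

View pics/w2.png

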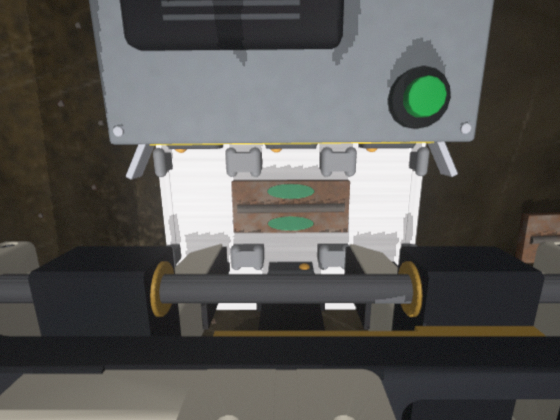

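The wrist view shows the green-dabbed coupon at u 232–350, v 180–233. It looks long across the image, which doesn't match the description, so I'll check it metrically.

```bash
python3 - <<'E'
from h import *
p=load('w2');im=p['im']
for u,v in((232,180),(350,180),(350,233),(232,233)):print(px2w(p,u,v,.018).round(4))
o=im[130:320,140:440].astype(float)
# stretch highlights & show
a=np.clip((o-150)/105,0,1)**3*255
b=cv2.resize(im[130:320,140:440],(600,380),interpolation=cv2.INTER_CUBIC)
t=load('top1')['im'][165:235,275:375]
c=np.clip((cv2.resize(t,(600,420),interpolation=cv2.INTER_CUBIC).astype(float)-150)/105,0,1)**3*255
s=robot.read_camera('scene'); np.save('pics/s1.npy',s)
sc=cv2.resize(s[140:260,200:360],(800,600),interpolation=cv2.INTER_CUBIC)
cv2.imwrite('pics/m.png',cv2.resize(np.vstack([np.hstack([cv2.resize(a,(600,380)),b]),np.hstack([cv2.resize(c,(600,420)),cv2.resize(sc,(600,420))])])[:,:,::-1],(800,533)))
E
```

```text
[ 0.6114 -0.0195  0.018 ]
[ 0.6033 -0.1278  0.018 ]
[ 0.552  -0.1266  0.018 ]
[ 0.5604 -0.0134  0.018 ][ WARN:0@1.757] global loadsave.cpp:1063 imwrite_ Unsupported depth image for selected encoder is fallbacked to CV_8U.
```

View pics/m.png

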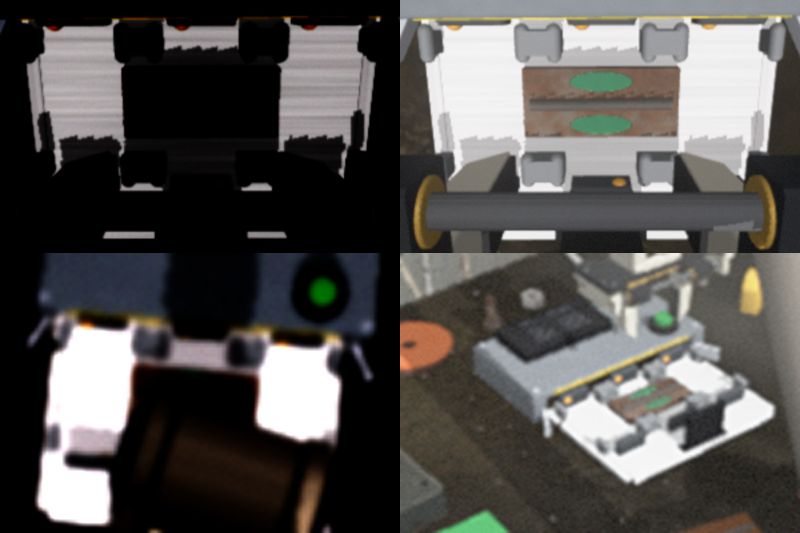

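The coupon measures 51 × 110 mm at the right height, but it lies crosswise: its length runs along tray y, between the guides. Its centre is about (0.582, -0.072). I'll grip it by its long sides with the jaws along tray x.

Call:
{"op": "jog_arm", "data": {
  "deltas": [0,-0.05,0,0,0,0.08,0,-0.05,0,0,0,0.16,0,-0.05,0,0,0,0.24,0,-0.05,0,0,0,0.32,0,-0.05,0,0,0,0.39],
  "claw": 0.63
}}

```text
time: 5.72
tool_pos: [0.5804, -0.0715, 0.1548]
tool_rot: [3.141, -0.0, 0.551]
contact_force: [0.1, -0.9, -0.1]
opening: 0.058
```

Call:
{"op": "jog_arm", "data": {
  "deltas": [0,0,0,0,0,0.08,0,0,0,0,0,0.16,0,0,0,0,0,0.24,0,0,0,0,0,0.32,0,0,0,0,0,0.39]
}}

```text
time: 6.13
tool_pos: [0.5804, -0.0715, 0.1549]
tool_rot: [3.141, -0.0, 1.163]
contact_force: [-0.1, 1.0, 0.9]
opening: 0.0578
```

Call:
{"op": "jog_arm", "data": {
  "deltas": [0,0,0,0,0,0.08,0,0,0,0,0,0.16,0,0,0,0,0,0.22,0,0,0,0,0,0.22]
}}

```text
time: 6.47
tool_pos: [0.5804, -0.0715, 0.1548]
tool_rot: [3.141, 0.0, 1.506]
contact_force: [-0.0, 0.8, -0.6]
opening: 0.0579
```

```bash
python3 - <<'E'
from h import *
o=robot.observe();print(o['time'],o['tool_pos'],np.degrees(o['tool_rot']),o['opening'],o['contact_force'],o['qpos'])
a,p=snap('wrist','w3')
print([w2px(p,(x,y,.018)) for x,y in((.6114,-.0195),(.6033,-.1278),(.552,-.1266),(.5604,-.0134))])
E
```

```text
6.4667 [ 0.58035356 -0.07146411  0.15480069] [1.79985562e+02 5.89709587e-04 8.62657536e+01] 0.05786475303524572 [-0.00697989  0.82669606 -0.62367558] [-2.53573429e-01  5.23946442e-01  1.47317317e+00  4.07346581e-05
  1.14422358e+00 -1.88415385e-01]
[(np.float64(315.88651578819025), np.float64(149.44131870256723)), (np.float64(312.11745357907364), np.float64(261.7077652334699)), (np.float64(260.2279797271533), np.float64(263.74725734438965)), (np.float64(258.6787175195458), np.float64(146.2957636248068))]
```

View pics/w3.png

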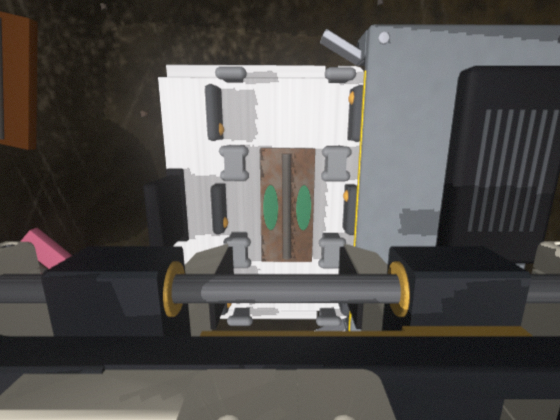

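The wrist view shows the coupon crosswise at u 260–315, v 148–262, clear between the guides and end walls, and nests a–c empty otherwise. I'll descend and grip.

Call:
{"op": "jog_arm", "data": {
  "deltas": [0.015,0,-0.35,0,0,0,0.015,0,-0.65,0,0,0,0.015,0,-0.95,0,0,0,0.015,0,-0.95,0,0,0]
}}

```text
time: 6.85
tool_pos: [0.5781, -0.0706, 0.0543]
tool_rot: [-3.132, -0.002, 1.498]
contact_force: [-1.6, -0.7, -0.4]
opening: 0.0577
```

Call:
{"op": "jog_arm", "data": {
  "deltas": [0,0,-0.15,0,0,0,0,0,-0.3,0,0,0,0,0,-0.38,0,0,0,0,0,-0.38,0,0,0]
}}

```text
time: 7.18
tool_pos: [0.5813, -0.0714, 0.0213]
tool_rot: [-3.14, -0.0, 1.499]
contact_force: [-0.5, -0.2, 0.2]
opening: 0.0581
```

Call:
{"op": "jog_arm", "data": {
  "deltas": [0,0,0,0,0,0,0,0,0,0,0,0,0,0,0,0,0,0,0,0,0,0,0,0],
  "claw": 0.0,
  "newtons": 60
}}

```text
time: 7.52
tool_pos: [0.5824, -0.0717, 0.023]
tool_rot: [3.14, 0.0, 1.499]
contact_force: [-0.9, 0.2, 5.5]
opening: 0.0488
```

Call:
{"op": "jog_arm", "data": {
  "deltas": [0,0,0.08,0,0,0,0,0,0.16,0,0,0,0,0,0.3,0,0,0,0,0,0.6,0,0,0,0,0,0.9,0,0,0]
}}

```text
time: 7.93
tool_pos: [0.5806, -0.0712, 0.1121]
tool_rot: [-3.138, -0.001, 1.499]
contact_force: [1.1, 0.3, -4.3]
opening: 0.0488
```

```bash
python3 - <<'E'
from h import *
o=robot.observe();print(o['time'],o['tool_pos'],np.degrees(o['tool_rot']),o['opening'],o['contact_force'],o['qpos'])
a,p=snap('wrist','w4')
E
```

```text
7.9333 [ 0.58060582 -0.07122049  0.11209317] [-1.79816295e+02 -3.50933835e-02  8.59049174e+01] 0.04878191903871083 [ 1.07159866  0.2608492  -4.31351629] [-2.53050426e-01  5.73428487e-01  1.51733328e+00  2.69514288e-05
  1.05409504e+00 -1.81592086e-01]
```

View pics/w4.png

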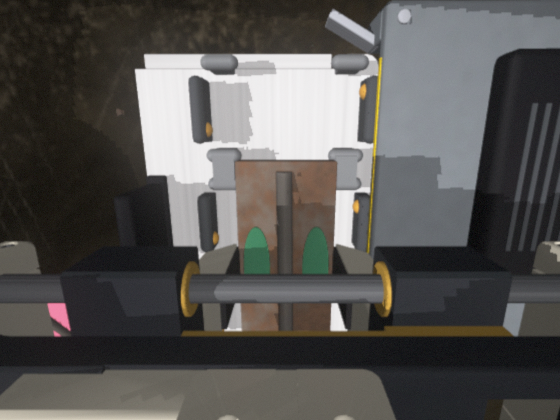

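Call:
{"op": "jog_arm", "data": {
  "deltas": [-0.07,0.35,0,0,0,0,-0.14,0.7,0,0,0,0,-0.19,0.95,0,0,0,-0.005,-0.19,0.95,0,0,0,-0.005]
}}

```text
time: 8.32
tool_pos: [0.561, 0.028, 0.1121]
tool_rot: [-3.14, -0.002, 1.495]
contact_force: [-0.1, 0.3, -3.1]
opening: 0.0488
```

Call:
{"op": "jog_arm", "data": {
  "deltas": [-0.07,0.35,0,0,0,0,-0.14,0.7,0,0,0,0,-0.19,0.95,0,0,0,-0.005]
}}

```text
time: 8.57
tool_pos: [0.543, 0.1203, 0.1121]
tool_rot: [-3.141, -0.001, 1.484]
contact_force: [0.1, -0.5, -4.4]
opening: 0.0487
```

Call:
{"op": "jog_arm", "data": {
  "deltas": [-0.07,0.35,0,0,0,0,-0.14,0.7,0,0,0,0,-0.19,0.95,0,0,0,-0.005]
}}

```text
time: 8.82
tool_pos: [0.524, 0.2158, 0.1122]
tool_rot: [3.141, -0.001, 1.477]
contact_force: [0.7, -1.0, -3.1]
opening: 0.0488
```

Call:
{"op": "jog_arm", "data": {
  "deltas": [-0.07,0.35,0,0,0,0,-0.14,0.7,0,0,0,0,-0.19,0.9,0,0,0,0,-0.19,0.9,0,0,0,0]
}}

```text
time: 9.15
tool_pos: [0.5044, 0.3075, 0.1121]
tool_rot: [3.141, -0.002, 1.48]
contact_force: [0.1, -0.1, -4.0]
opening: 0.0492
```

```bash
python3 - <<'E'
from h import *
o=robot.observe();print(o['time'],o['tool_pos'],np.degrees(o['tool_rot']),o['opening'],o['contact_force'])
a,p=snap('wrist','w5')
g=cv2.cvtColor(a,cv2.COLOR_RGB2HSV)
m=((g[...,0]>50)&(g[...,0]<80)&(g[...,1]>120)&(g[...,2]>60)).astype(np.uint8)
# mat far/side edges: fit corners on the visible part
pts=np.argwhere(m[:200])[:,::-1]
W=np.array([px2w(p,u,v,.004)[:2] for u,v in pts]); print(W.min(0),W.max(0))
th=np.radians(-5.6);ex=np.array([np.cos(th),np.sin(th)]);ey=np.array([-ex[1],ex[0]])
for v in (60,100,130,160,190):
    r=np.where(m[v])[0]; print(v,[px2w(p,u,v,.004)[:2].round(4) for u in(r.min(),r.max()+1)] if len(r) else None)
b,q=snap('top','top2')
for n,x,y in [('c1',.392,.295),('c2',.5262,-.3547),('c3',.3746,-.3277)]: print(n,rect(b,q,x,y)[:-1])
E
```

```text
9.15 [0.50439294 0.30745785 0.11205845] [ 1.79991710e+02 -9.64378666e-02  8.47995185e+01] 0.049218777214679835 [ 0.10062973 -0.07500782 -4.01118259]
[0.45120292 0.31717689] [0.56555482 0.39022592]
60 None
100 None
130 [array([0.4561, 0.3828]), array([0.5661, 0.3728])]
160 [array([0.4543, 0.3594]), array([0.5637, 0.3494])]
190 [array([0.4515, 0.3348]), array([0.5612, 0.3248])]
c1 (array([0.3809, 0.2756, 0.3811, 0.273 ]), -25.4, 0.11, 0.0765)
c2 (array([ 0.526 , -0.3542,  0.5262, -0.3543]), 88.2, 0.1167, 0.059)
c3 (array([ 0.3741, -0.3277,  0.374 , -0.3278]), -90.0, 0.118, 0.06)
```

View pics/w5.png

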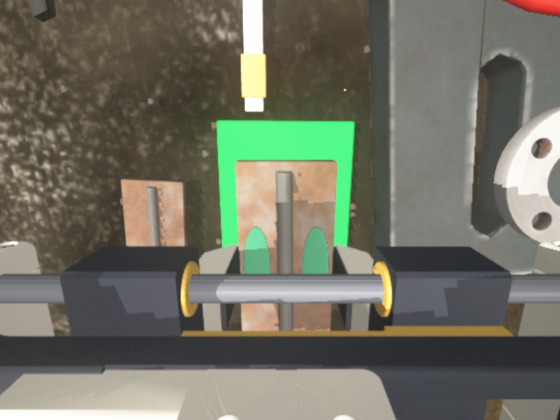

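The wrist view shows the mat at u 218–354, with its far edge at v≈121 and the coupon centred above it. The mat centre works out to (0.504, 0.306). I'll lower and release.

Call:
{"op": "jog_arm", "data": {
  "deltas": [0,-0.015,-0.3,0,0,0,0,-0.015,-0.6,0,0,0,0,-0.015,-0.85,0,0,0,0,-0.015,-0.93,0,0,0,0,-0.015,-0.93,0,0,0]
}}

```text
time: 9.67
tool_pos: [0.5057, 0.3003, 0.0186]
tool_rot: [-3.14, 0.001, 1.475]
contact_force: [1.2, -0.5, -3.9]
opening: 0.0488
```

Call:
{"op": "jog_arm", "data": {
  "deltas": [0,0,0,0,0,0,0,0,0,0,0,0,0,0,0,0,0,0]
}}

```text
time: 9.92
tool_pos: [0.5063, 0.3015, 0.0193]
tool_rot: [3.141, -0.0, 1.475]
contact_force: [-0.5, 0.4, -3.4]
opening: 0.0493
```

Call:
{"op": "jog_arm", "data": {
  "deltas": [-0.02,0.04,0,0,0,0,-0.02,0.04,-0.01,0,0,0,-0.02,0.04,-0.015,0,0,0]
}}

```text
time: 10.17
tool_pos: [0.5037, 0.3065, 0.0178]
tool_rot: [3.141, -0.001, 1.476]
contact_force: [-2.6, -0.1, 3.9]
opening: 0.0491
```

Call:
{"op": "jog_arm", "data": {
  "deltas": [0,0,0,0,0,0,0,0,0,0,0,0]
}}

```text
time: 10.33
tool_pos: [0.5037, 0.3064, 0.0178]
tool_rot: [3.141, -0.001, 1.476]
contact_force: [-2.2, 1.9, 3.6]
opening: 0.0491
```

Call:
{"op": "jog_arm", "data": {
  "deltas": [0,0,0,0,0,0,0,0,0,0,0,0,0,0,0.02,0,0,0,0,0,0.4,0,0,0,0,0,0.8,0,0,0],
  "claw": 0.7
}}

```text
time: 10.75
tool_pos: [0.5022, 0.305, 0.0957]
tool_rot: [-3.136, 0.003, 1.476]
contact_force: [1.6, -0.0, -0.2]
opening: 0.0644
```

Call:
{"op": "jog_arm", "data": {
  "deltas": [-0.35,-0.03,0.4,0,0,-0.02,-0.7,-0.08,0.5,0,0,-0.02,-1.0,-0.11,0.5,0,0,-0.02,-1.0,-0.11,0.5,0,0,-0.02]
}}

```text
time: 11.08
tool_pos: [0.3981, 0.2939, 0.1482]
tool_rot: [-3.139, 0.002, 1.446]
contact_force: [-0.8, 0.6, -0.5]
opening: 0.0642
```

```bash
python3 - <<'E'
from h import *
o=robot.observe();print(o['time'],o['tool_pos'],np.degrees(o['tool_rot']),o['opening'],o['contact_force'])
a,p=snap('wrist','w6')
r=rect(a,p,.3915,.2945);print(r[:-1]); print(w2px(p,(.3915,.2945,.01)))
E
```

```text
11.0833 [0.39808532 0.29392133 0.14822473] [-1.79838143e+02  8.62142586e-02  8.28615489e+01] 0.06416189514047509 [-0.79253429  0.6476035  -0.4891384 ]
(array([0.4053, 0.2964, 0.4059, 0.2939]), 84.3, 0.1193, 0.0806)
(np.float64(278.62697962137116), np.float64(207.54862697291676))
```

View pics/w6.png

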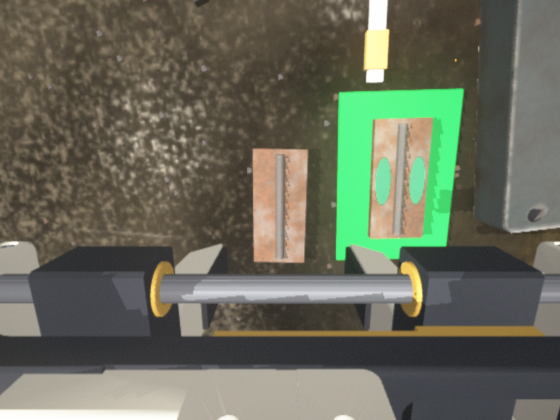

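The wrist view shows the old coupon centred and flat on the mat, and c1 at u 252–308, v 149–263, matching (0.392, 0.295). I'll descend on c1.

Call:
{"op": "jog_arm", "data": {
  "deltas": [-0.06,0.015,-0.4,0,0,0,-0.06,0.015,-0.8,0,0,0,-0.06,0.015,-1.0,0,0,0,-0.06,0.015,-1.0,0,0,0]
}}

```text
time: 11.47
tool_pos: [0.3961, 0.2951, 0.0431]
tool_rot: [-3.136, 0.005, 1.444]
contact_force: [-0.5, -1.2, -0.3]
opening: 0.0641
```

Call:
{"op": "jog_arm", "data": {
  "deltas": [0,0,0,0,0,0,0,0,0,0,0,0]
}}

```text
time: 11.63
tool_pos: [0.3992, 0.297, 0.0483]
tool_rot: [3.14, -0.001, 1.444]
contact_force: [-0.0, 0.5, -0.2]
opening: 0.0642
```

Call:
{"op": "jog_arm", "data": {
  "deltas": [-0.07,-0.015,-0.2,0,0,0,-0.07,-0.015,-0.35,0,0,0,-0.07,-0.015,-0.355,0,0,0,-0.07,-0.015,-0.355,0,0,0]
}}

```text
time: 11.97
tool_pos: [0.3918, 0.2954, 0.0129]
tool_rot: [3.14, -0.001, 1.444]
contact_force: [-0.1, -0.3, 0.4]
opening: 0.0641
```

Call:
{"op": "jog_arm", "data": {
  "deltas": [0,0,0,0,0,0,0,0,0,0,0,0,0,0,0,0,0,0,0,0,0,0,0,0],
  "claw": 0.0,
  "newtons": 60
}}

```text
time: 12.3
tool_pos: [0.3916, 0.2954, 0.0128]
tool_rot: [3.14, -0.001, 1.444]
contact_force: [0.2, -0.2, 6.2]
opening: 0.0485
```

```bash
python3 - <<'E'
from h import *
for nm in('w3','w4'):
    p=load(nm);im=p['im']
    g=im.min(2); m=((g<150)).astype(np.uint8)
    m=cv2.morphologyEx(m,cv2.MORPH_OPEN,np.ones((7,7)))
    m[:60]=0; m[:,355 if nm=='w3' else 368:]=0; m[268 if nm=='w3' else 245:]=0; m[:,:185]=0
    n,l,st,ce=cv2.connectedComponentsWithStats(m)
    for i in range(1,n): 
        if st[i,4]>60:
            x,y,w,h,A=st[i]; c=(x+w/2,y+h/2)
            print(nm,st[i],px2w(p,*c,.030)[:2].round(4),'L',px2w(p,x,c[1],.033)[:2].round(4),'R',px2w(p,x+w,c[1],.033)[:2].round(4))
p=load('w3');cv2.imwrite('pics/z3.png',cv2.resize(p['im'][60:270,190:370,::-1],None,fx=2.85,fy=2.85,interpolation=cv2.INTER_CUBIC))
E
```

```text
w3 [185  60 170  11 979] [0.5761 0.0498] L [0.5087 0.0536] R [0.6437 0.0448]
w3 [222  73  22  10 208] [0.5454 0.0424] L [0.537  0.0425] R [0.5546 0.0414]
w3 [329  74  22   9 189] [0.6321 0.0364] L [0.6228 0.0366] R [0.6405 0.0354]
w3 [205  85  19  55 880] [0.5271 0.0169] L [0.5199 0.0172] R [0.5355 0.0162]
w3 [348  87   7  54 323] [0.6412 0.0083] L [0.6377 0.0083] R [0.6434 0.008 ]
w3 [ 260  147   55  115 6102] [ 0.5828 -0.0657] L [ 0.5584 -0.0634] R [ 0.6073 -0.0666]
w3 [210 183  18  51 783] [ 0.5209 -0.0653] L [ 0.5136 -0.0641] R [ 0.5296 -0.0651]
w3 [338 184  17  84 978] [ 0.6355 -0.0894] L [ 0.6273 -0.0879] R [ 0.6427 -0.0889]
w3 [185 191   4  50 123] [ 0.4911 -0.0704] L [ 0.4903 -0.0695] R [ 0.4939 -0.0697]
w3 [230 232  18  10 166] [ 0.5361 -0.0935] L [ 0.5284 -0.092 ] R [ 0.5449 -0.093 ]
w3 [322 233  18   9 159] [ 0.621  -0.0996] L [ 0.6124 -0.098 ] R [ 0.6289 -0.099 ]
w3 [185 245  51  23 892] [ 0.5073 -0.111 ] L [ 0.4845 -0.1082] R [ 0.5319 -0.1114]
w3 [240 251   8  12  92] [ 0.5387 -0.1136] L [ 0.5355 -0.1121] R [ 0.543  -0.1126]
w4 [205  60  33  15 390] [0.5452 0.043 ] L [0.5346 0.0432] R [0.5568 0.0416]
w4 [335  62  31  13 347] [0.6327 0.0361] L [0.6217 0.0363] R [0.6425 0.0348]
w4 [ 189   76   24   67 1317] [0.5274 0.0171] L [0.5199 0.0174] R [0.5365 0.0162]
w4 [358  78  10  65 544] [0.641  0.0083] L [0.6368 0.0084] R [0.6437 0.0079]
w4 [ 233  153  105   92 8612] [ 0.5821 -0.0512] L [ 0.5431 -0.0478] R [ 0.6212 -0.0533]
w4 [ 197  192   22   53 1018] [ 0.5216 -0.0622] L [ 0.5141 -0.0609] R [ 0.5307 -0.062 ]
w4 [352 192  16  53 795] [ 0.638  -0.0705] L [ 0.6313 -0.0692] R [ 0.6434 -0.07  ]
```

View pics/z3.png

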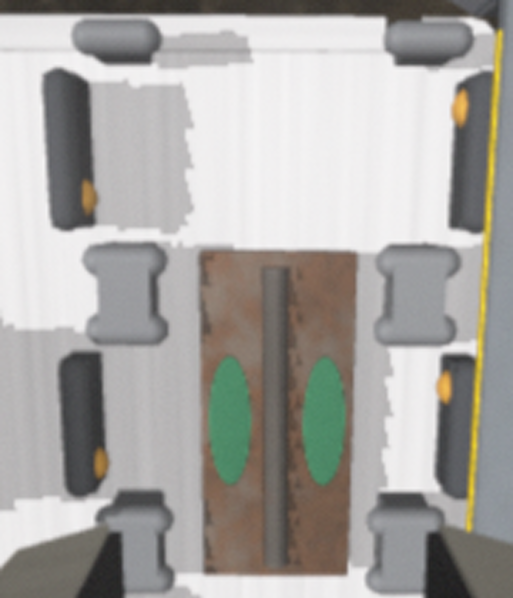

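```bash
python3 - <<'E'
from h import *
p=load('w3')
for z in(.008,.015):
    a=[px2w(p,*q,z) for q in((222.6,112),(347.9,113.3),(226.1,208.4),(344.4,209))]
    print(z,[k[:2].round(4) for k in a],np.linalg.norm(a[0]-a[1]),np.linalg.norm(a[2]-a[3]))
# centres
for n,l,r in(('a',(222.6,112),(347.9,113.3)),('b',(226.1,208.4),(344.4,209))):
    for z in(.008,.022,.033): print(n,z,((px2w(p,*l,z)+px2w(p,*r,z))/2)[:2].round(4))
for z in(.03,):
    gs=[px2w(p,190+u/2.85,60+v/2.85,z)[:2] for u,v in((126,294),(418,294),(135,542),(405,541))]
    print('guides',np.round(gs,4),'nest b',np.mean(gs,0).round(4)); 
t=robot.observe()
# top view check of coupons
b,q=snap('top','top3')
for n,x,y in [('c2',.5262,-.3547),('c3',.3746,-.3277)]: print(n,rect(b,q,x,y)[:-1])
E
```

```text
0.008 [array([0.5297, 0.0185]), array([0.6425, 0.01  ]), array([ 0.5227, -0.0707]), array([ 0.6378, -0.0788])] 0.11306418753455236 0.11544572010533793
0.015 [array([0.531, 0.018]), array([0.6411, 0.0097]), array([ 0.5241, -0.0691]), array([ 0.6366, -0.077 ])] 0.11037864334743987 0.11270360883813269
a 0.008 [0.5861 0.0142]
a 0.022 [0.586  0.0134]
a 0.033 [0.586  0.0128]
b 0.008 [ 0.5802 -0.0748]
b 0.022 [ 0.5805 -0.0714]
b 0.033 [ 0.5806 -0.0687]
guides [[ 0.539  -0.0259]
 [ 0.6278 -0.0317]
 [ 0.5332 -0.1063]
 [ 0.6217 -0.1118]] nest b [ 0.5804 -0.0689]
c2 (array([ 0.5261, -0.3545,  0.5262, -0.3546]), 88.3, 0.117, 0.0588)
c3 (array([ 0.3736, -0.3277,  0.3738, -0.3277]), -90.0, 0.118, 0.059)
```

c1 is gripped. The nests work out to a (0.586, 0.0135), b (0.5805, -0.070) and c (0.575, -0.154), yaw -4.1°, spacing 84 mm as specified. I'll carry c1 to nest a.

Call:
{"op": "jog_arm", "data": {
  "deltas": [0,0,0.2,0,0,0,0,0,0.6,0,0,0,0,0,1.0,0,0,0,0,0,1.0,0,0,0]
}}

```text
time: 12.68
tool_pos: [0.394, 0.2969, 0.1182]
tool_rot: [3.132, -0.007, 1.445]
contact_force: [1.8, 1.3, -2.2]
opening: 0.0488
```

Call:
{"op": "jog_arm", "data": {
  "deltas": [0.13,-0.19,0,0,0,-0.065,0.26,-0.38,0,0,0,-0.13,0.39,-0.56,0,0,0,-0.195,0.52,-0.75,0,0,0,-0.26,0.65,-0.94,0,0,0,-0.322]
}}

```text
time: 13.1
tool_pos: [0.4557, 0.2, 0.1112]
tool_rot: [-3.141, 0.001, 0.934]
contact_force: [0.8, 0.2, -3.3]
opening: 0.0494
```

Call:
{"op": "jog_arm", "data": {
  "deltas": [0.13,-0.19,0,0,0,-0.065,0.26,-0.38,0,0,0,-0.13,0.39,-0.56,0,0,0,-0.195,0.52,-0.75,0,0,0,-0.26,0.65,-0.94,0,0,0,-0.322]
}}

```text
time: 13.52
tool_pos: [0.5207, 0.106, 0.111]
tool_rot: [-3.141, 0.001, 0.428]
contact_force: [-0.0, 0.8, -2.6]
opening: 0.0491
```

Call:
{"op": "jog_arm", "data": {
  "deltas": [0.13,-0.19,0,0,0,-0.065,0.26,-0.38,0,0,0,-0.13,0.39,-0.56,0,0,0,-0.195,0.52,-0.75,0,0,0,-0.26,0.65,-0.94,0,0,0,-0.322]
}}

```text
time: 13.93
tool_pos: [0.5856, 0.0121, 0.1109]
tool_rot: [-3.142, 0.002, -0.078]
contact_force: [-0.1, -0.1, -4.1]
opening: 0.0494
```

Call:
{"op": "jog_arm", "data": {
  "deltas": [0,0,0,0,0,0,0,0,0,0,0,0]
}}

```text
time: 14.1
tool_pos: [0.5855, 0.0121, 0.1107]
tool_rot: [-3.142, 0.002, -0.074]
contact_force: [-0.1, 0.4, -2.8]
opening: 0.0492
```

```bash
cat >> h.py <<'E'
def endcheck(im,p,o,off):
    """offset of the held coupon's camera-side end from TCP along tool x, and its edges across"""
    z=o['tool_pos'][2]-off+.005; a=o['tool_rot'][2];ex=np.array([np.cos(a),np.sin(a)]);ey=np.array([-ex[1],ex[0]])
    g=im.astype(float);red=(g[...,0]-g[...,2])/(g.sum(2)+30)
    def samp(f,d): 
        u,v=w2px(p,[*(o['tool_pos'][:2]+f*ex+d*ey),z]); return g[int(round(v)),int(round(u))].astype(int),red[int(round(v)),int(round(u))]
    for d in(-.015,.015):
        print('d',d,[(round(f*1000),*samp(f,d)[0],round(float(samp(f,d)[1]),2)) for f in np.arange(.046,.066,.002)])
    return
E
python3 - <<'E'
from h import *
o=robot.observe();a,p=snap('wrist','w7');endcheck(a,p,o,.0078)
E
```

```text
d -0.015 [(46, np.int64(133), np.int64(117), np.int64(104), 0.08), (48, np.int64(131), np.int64(113), np.int64(101), 0.08), (50, np.int64(133), np.int64(113), np.int64(99), 0.09), (52, np.int64(134), np.int64(112), np.int64(96), 0.1), (54, np.int64(97), np.int64(84), np.int64(77), 0.07), (56, np.int64(238), np.int64(236), np.int64(236), 0.0), (58, np.int64(239), np.int64(237), np.int64(237), 0.0), (60, np.int64(240), np.int64(239), np.int64(239), 0.0), (62, np.int64(238), np.int64(237), np.int64(237), 0.0), (64, np.int64(171), np.int64(155), np.int64(94), 0.17), (66, np.int64(100), np.int64(100), np.int64(104), -0.01)]
d 0.015 [(46, np.int64(118), np.int64(92), np.int64(74), 0.14), (48, np.int64(116), np.int64(91), np.int64(73), 0.14), (50, np.int64(111), np.int64(88), np.int64(71), 0.13), (52, np.int64(119), np.int64(90), np.int64(73), 0.15), (54, np.int64(105), np.int64(82), np.int64(66), 0.14), (56, np.int64(235), np.int64(233), np.int64(234), 0.0), (58, np.int64(243), np.int64(242), np.int64(243), 0.0), (60, np.int64(242), np.int64(241), np.int64(241), 0.0), (62, np.int64(189), np.int64(188), np.int64(189), 0.0), (64, np.int64(140), np.int64(126), np.int64(72), 0.18), (66, np.int64(107), np.int64(110), np.int64(112), -0.01)]
```

The coupon is centred in the hand, with its end 55 mm from the TCP. I'll lower it into nest a.

Call:
{"op": "jog_arm", "data": {
  "deltas": [0.01,0.013,-0.3,0,0,0,0.01,0.013,-0.6,0,0,0,0.01,0.013,-0.68,0,0,0,0.01,0.013,-0.68,0,0,0,0.01,0.013,-0.68,0,0,0]
}}

```text
time: 14.57
tool_pos: [0.5866, 0.0149, 0.0441]
tool_rot: [-3.142, 0.001, -0.072]
contact_force: [0.7, -0.5, -2.8]
opening: 0.0494
```

Call:
{"op": "jog_arm", "data": {
  "deltas": [0,0,-0.04,0,0,0,0,0,-0.08,0,0,0,0,0,-0.1,0,0,0,0,0,-0.1,0,0,0]
}}

```text
time: 14.9
tool_pos: [0.5869, 0.0144, 0.0341]
tool_rot: [3.142, -0.001, -0.073]
contact_force: [0.6, 0.2, -2.5]
opening: 0.0491
```

Call:
{"op": "jog_arm", "data": {
  "deltas": [0,0,-0.03,0,0,0,0,0,-0.06,0,0,0,0,0,-0.09,0,0,0,0,0,-0.12,0,0,0,0,0,-0.13,0,0,0]
}}

```text
time: 15.32
tool_pos: [0.5866, 0.0143, 0.0208]
tool_rot: [3.141, 0.0, -0.073]
contact_force: [-3.7, 0.3, 11.1]
opening: 0.0491
```

Call:
{"op": "jog_arm", "data": {
  "deltas": [0,0,0,0,0,0,0,0,0,0,0,0]
}}

```text
time: 15.48
tool_pos: [0.5867, 0.0143, 0.0209]
tool_rot: [3.142, 0.0, -0.073]
contact_force: [-1.6, 0.0, 2.7]
opening: 0.0495
```

Call:
{"op": "jog_arm", "data": {
  "deltas": [0,0,0,0,0,0,0,0,0,0,0,0,0,0,0.3,0,0,0,0,0,0.6,0,0,0,0,0,1.0,0,0,0],
  "claw": 0.66
}}

```text
time: 15.9
tool_pos: [0.5853, 0.0144, 0.1196]
tool_rot: [-3.141, 0.005, -0.073]
contact_force: [0.4, 0.0, -0.3]
opening: 0.0604
```

Call:
{"op": "jog_arm", "data": {
  "deltas": [0,0,0.3,0,0,0,0,0,0.3,0,0,0]
}}

```text
time: 16.07
tool_pos: [0.5904, 0.014, 0.1576]
tool_rot: [3.141, -0.013, -0.073]
contact_force: [1.2, 0.3, 0.4]
opening: 0.0607
```

```bash
python3 - <<'E'
from h import *
o=robot.observe();print(o['time'],o['tool_pos'],o['opening']);a,p=snap('wrist','w8')
for z in(.018,.037): print(z,[np.round(w2px(p,[.5863+c*.055+.0025*0+s*.025*.0715-0,.0135-c*.055*.0715+s*.025,z]),1) for c,s in((1,1),(1,-1),(-1,-1),(-1,1))])
b,q=snap('top','top4')
for n,x,y in [('c2',.5262,-.3547),('c3',.3746,-.3277)]: print(n,rect(b,q,x,y)[:-1])
E
```

```text
16.0667 [0.59038428 0.01396792 0.15763521] 0.06066620079588221
0.018 [array([258.8, 155.1]), array([313.8, 155. ]), array([311.5, 267.3]), array([261.3, 267.3])]
0.037 [array([257. , 156.4]), array([315.7, 156.3]), array([313.1, 275.5]), array([259.8, 275.6])]
c2 (array([ 0.5261, -0.3543,  0.5263, -0.3544]), 88.1, 0.1168, 0.0581)
c3 (array([ 0.3735, -0.3277,  0.3735, -0.3279]), 89.6, 0.1173, 0.0568)
```

View pics/w8.png

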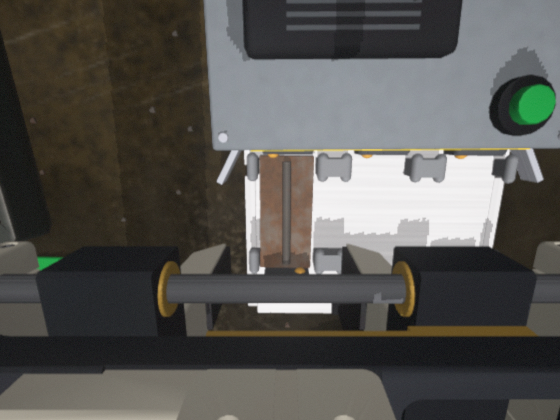

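The wrist view shows the coupon seated low in nest a at u 260–313, v 153–267, which matches the seated-height prediction. Next is c2.

Call:
{"op": "jog_arm", "data": {
  "deltas": [-0.03,-0.18,-0.05,0,0,0.052,-0.06,-0.36,-0.05,0,0,0.104,-0.09,-0.54,-0.05,0,0,0.156,-0.12,-0.72,-0.05,0,0,0.208,-0.15,-0.92,-0.05,0,0,0.257],
  "claw": 0.7
}}

```text
time: 16.58
tool_pos: [0.5705, -0.078, 0.1435]
tool_rot: [-3.139, 0.003, 0.335]
contact_force: [0.8, 0.3, 0.3]
opening: 0.0639
```

Call:
{"op": "jog_arm", "data": {
  "deltas": [-0.03,-0.18,0,0,0,0.052,-0.06,-0.36,0,0,0,0.104,-0.09,-0.54,0,0,0,0.156,-0.12,-0.72,0,0,0,0.208,-0.15,-0.92,0,0,0,0.257]
}}

```text
time: 17.0
tool_pos: [0.5556, -0.17, 0.1435]
tool_rot: [-3.138, 0.001, 0.739]
contact_force: [1.2, -0.3, 0.2]
opening: 0.0645
```

Call:
{"op": "jog_arm", "data": {
  "deltas": [-0.03,-0.18,0,0,0,0.052,-0.06,-0.36,0,0,0,0.104,-0.09,-0.54,0,0,0,0.156,-0.12,-0.72,0,0,0,0.208,-0.15,-0.92,0,0,0,0.257]
}}

```text
time: 17.42
tool_pos: [0.5406, -0.2618, 0.1434]
tool_rot: [-3.138, -0.001, 1.142]
contact_force: [-0.3, 0.4, 0.5]
opening: 0.0647
```

Call:
{"op": "jog_arm", "data": {
  "deltas": [-0.03,-0.18,0,0,0,0.052,-0.06,-0.36,0,0,0,0.104,-0.09,-0.54,0,0,0,0.156,-0.12,-0.72,0,0,0,0.208,-0.15,-0.92,0,0,0,0.257]
}}

```text
time: 17.83
tool_pos: [0.5258, -0.3537, 0.1433]
tool_rot: [-3.139, -0.003, 1.546]
contact_force: [-0.1, -1.1, -0.1]
opening: 0.0642
```

Call:
{"op": "jog_arm", "data": {
  "deltas": [0,0,0,0,0,0,0,0,0,0,0,0]
}}

```text
time: 18.0
tool_pos: [0.5257, -0.3539, 0.1435]
tool_rot: [-3.139, -0.002, 1.539]
contact_force: [-0.1, -0.1, -0.1]
opening: 0.0645
```

```bash
python3 - <<'E'
from h import *
o=robot.observe();print(o['time'],o['tool_pos'],np.degrees(o['tool_rot']),o['opening']);a,p=snap('wrist','w9')
r=rect(a,p,.526,-.3545);print(r[:-1])
a=a.copy();a[240:]=0;a[:,:40]=0
r=rect(a,p,.526,-.3545);print(r[:-1])
print([np.round(w2px(p,(.526+s*.025,-.3545+c*.055,.01)),0) for c,s in((1,1),(1,-1),(-1,1),(-1,-1))])
# red-ness scan across at a few rows, plate edges
g=a.astype(float)
for v in(170,200,230):
    b=cv2.GaussianBlur(g,(0,0),1.5)[v,:,0]; d=np.diff(b); print(v,np.argsort(-abs(d[200:360]))[:6]+200, d[np.argsort(-abs(d[200:360]))[:6]+200].round(0))
for u in(270,300):
    b=cv2.GaussianBlur(g,(0,0),1.5)[:,u,0]; d=np.diff(b[:235]); i=np.argsort(-abs(d))[:4]; print(u,i,d[i].round(0))
E
```

```text
18.0 [ 0.52569771 -0.35390491  0.1434636 ] [-1.79850364e+02 -1.39064549e-01  8.81690130e+01] 0.06445159657007989
(array([ 0.5275, -0.3558,  0.5275, -0.3559]), 88.0, 0.1117, 0.0515)
(array([ 0.528 , -0.3421,  0.528 , -0.3421]), 88.0, 0.0841, 0.0513)
[array([312., 149.]), array([256., 150.]), array([313., 264.]), array([262., 265.])]
170 [315 259 260 314 316 258] [-33.  31.  30. -29. -28.  22.]
200 [314 260 315 261 259 313] [-31.  31. -29.  26.  25. -24.]
230 [261 313 314 260 262 312] [ 31. -30. -30.  29.  24. -20.]
270 [150 151 149  12] [ 35.  30.  29. -26.]
300 [150 151  14  15] [ 33.  29. -28. -26.]
```

Call:
{"op": "jog_arm", "data": {
  "deltas": [0.018,-0.019,-0.35,0,0,0,0.018,-0.019,-0.7,0,0,0,0.018,-0.019,-0.95,0,0,0,0.018,-0.019,-0.95,0,0,0]
}}

```text
time: 18.38
tool_pos: [0.5257, -0.3517, 0.0444]
tool_rot: [-3.133, -0.008, 1.542]
contact_force: [-1.0, 1.0, -0.5]
opening: 0.0643
```

Call:
{"op": "jog_arm", "data": {
  "deltas": [0,0,-0.2,0,0,0,0,0,-0.34,0,0,0,0,0,-0.355,0,0,0,0,0,-0.355,0,0,0]
}}

```text
time: 18.72
tool_pos: [0.5287, -0.3549, 0.0156]
tool_rot: [-3.141, -0.001, 1.542]
contact_force: [-0.4, -0.5, -0.8]
opening: 0.0643
```

Call:
{"op": "jog_arm", "data": {
  "deltas": [0,0,0,0,0,0,0,0,0,0,0,0,0,0,0,0,0,0,0,0,0,0,0,0],
  "claw": 0.0,
  "newtons": 60
}}

```text
time: 19.05
tool_pos: [0.5288, -0.3559, 0.0167]
tool_rot: [3.14, 0.001, 1.542]
contact_force: [-2.4, 0.5, 6.6]
opening: 0.0485
```

Call:
{"op": "jog_arm", "data": {
  "deltas": [0,0,0,0,0,0,0,0,0,0,0,0,0,0,-0.04,0,0,0,0,0,-0.04,0,0,0],
  "claw": 0.65
}}

```text
time: 19.38
tool_pos: [0.5291, -0.3559, 0.0114]
tool_rot: [3.14, 0.001, 1.542]
contact_force: [-0.1, 0.2, 0.5]
opening: 0.0595
```

Call:
{"op": "jog_arm", "data": {
  "deltas": [0,0,0,0,0,0,0,0,0,0,0,0,0,0,0,0,0,0,0,0,0,0,0,0],
  "claw": 0.0,
  "newtons": 60
}}

```text
time: 19.72
tool_pos: [0.5287, -0.3557, 0.0113]
tool_rot: [3.141, 0.0, 1.542]
contact_force: [0.1, -0.6, 4.2]
opening: 0.0494
```

Call:
{"op": "jog_arm", "data": {
  "deltas": [0,0,0.2,0,0,0,0,0,0.6,0,0,0,0,0,1.0,0,0,0,0,0,1.0,0,0,0]
}}

```text
time: 20.05
tool_pos: [0.5315, -0.3579, 0.1185]
tool_rot: [3.132, 0.007, 1.542]
contact_force: [2.4, -2.2, -2.0]
opening: 0.0494
```

Call:
{"op": "jog_arm", "data": {
  "deltas": [0.03,0.135,0,0,0,-0.069,0.06,0.27,0,0,0,-0.138,0.09,0.4,0,0,0,-0.207,0.12,0.54,0,0,0,-0.275,0.153,0.672,0,0,0,-0.342]
}}

```text
time: 20.47
tool_pos: [0.543, -0.287, 0.1094]
tool_rot: [-3.138, -0.0, 0.999]
contact_force: [-0.2, 0.3, -4.5]
opening: 0.0492
```

Call:
{"op": "jog_arm", "data": {
  "deltas": [0.03,0.135,0,0,0,-0.069,0.06,0.27,0,0,0,-0.138,0.09,0.4,0,0,0,-0.207,0.12,0.54,0,0,0,-0.275,0.153,0.672,0,0,0,-0.342]
}}

```text
time: 20.88
tool_pos: [0.5583, -0.2199, 0.1094]
tool_rot: [-3.139, 0.002, 0.462]
contact_force: [-0.1, 0.5, -5.3]
opening: 0.0489
```

Call:
{"op": "jog_arm", "data": {
  "deltas": [0.03,0.135,0,0,0,-0.069,0.06,0.27,0,0,0,-0.138,0.09,0.4,0,0,0,-0.207,0.12,0.54,0,0,0,-0.275,0.153,0.672,0,0,0,-0.342]
}}

```text
time: 21.3
tool_pos: [0.5735, -0.1528, 0.1095]
tool_rot: [-3.141, 0.003, -0.075]
contact_force: [-0.7, -0.3, -4.1]
opening: 0.0489
```

Call:
{"op": "jog_arm", "data": {
  "deltas": [0,0,0,0,0,0,0,0,0,0,0,0]
}}

```text
time: 21.47
tool_pos: [0.5738, -0.1531, 0.1099]
tool_rot: [-3.141, 0.003, -0.066]
contact_force: [-0.3, 0.0, -3.1]
opening: 0.0493
```

```bash
python3 - <<'E'
from h import *
o=robot.observe();print(o['tool_pos'],np.degrees(o['tool_rot'][2]));a,p=snap('wrist','w10');endcheck(a,p,o,.0063)
E
```

```text
[ 0.57379213 -0.15314527  0.10987329] -3.80133621582666
d -0.015 [(46, np.int64(134), np.int64(118), np.int64(105), 0.07), (48, np.int64(133), np.int64(117), np.int64(103), 0.08), (50, np.int64(132), np.int64(115), np.int64(102), 0.08), (52, np.int64(132), np.int64(110), np.int64(93), 0.11), (54, np.int64(136), np.int64(112), np.int64(95), 0.11), (56, np.int64(160), np.int64(156), np.int64(154), 0.01), (58, np.int64(245), np.int64(244), np.int64(244), 0.0), (60, np.int64(242), np.int64(241), np.int64(242), 0.0), (62, np.int64(61), np.int64(61), np.int64(63), -0.01), (64, np.int64(152), np.int64(133), np.int64(59), 0.25), (66, np.int64(96), np.int64(99), np.int64(102), -0.02)]
d 0.015 [(46, np.int64(125), np.int64(97), np.int64(83), 0.13), (48, np.int64(125), np.int64(97), np.int64(83), 0.13), (50, np.int64(120), np.int64(96), np.int64(79), 0.13), (52, np.int64(123), np.int64(97), np.int64(81), 0.13), (54, np.int64(127), np.int64(100), np.int64(83), 0.13), (56, np.int64(94), np.int64(86), np.int64(82), 0.04), (58, np.int64(79), np.int64(78), np.int64(79), 0.0), (60, np.int64(187), np.int64(186), np.int64(186), 0.0), (62, np.int64(195), np.int64(192), np.int64(192), 0.0), (64, np.int64(200), np.int64(184), np.int64(149), 0.09), (66, np.int64(97), np.int64(99), np.int64(102), -0.02)]
```

Call:
{"op": "jog_arm", "data": {
  "deltas": [0.005,0,-0.3,0,0,-0.003,0.005,0,-0.6,0,0,-0.003,0.005,0,-0.68,0,0,-0.003,0.005,0,-0.7,0,0,-0.003,0.005,0,-0.7,0,0,-0.003]
}}

```text
time: 21.93
tool_pos: [0.5746, -0.1545, 0.041]
tool_rot: [-3.141, 0.001, -0.074]
contact_force: [-1.5, 0.5, -3.1]
opening: 0.0491
```

Call:
{"op": "jog_arm", "data": {
  "deltas": [0,0,0,0,0,0,0,0,-0.04,0,0,0,0,0,-0.08,0,0,0,0,0,-0.1,0,0,0]
}}

```text
time: 22.27
tool_pos: [0.5756, -0.1544, 0.0323]
tool_rot: [3.141, -0.002, -0.074]
contact_force: [-1.3, -0.5, 0.5]
opening: 0.0493
```

Call:
{"op": "jog_arm", "data": {
  "deltas": [0,0,-0.02,0,0,0,0,0,-0.04,0,0,0,0,0,-0.06,0,0,0,0,0,-0.08,0,0,0,0,0,-0.1,0,0,0]
}}

```text
time: 22.68
tool_pos: [0.5749, -0.1539, 0.0213]
tool_rot: [-3.141, 0.0, -0.074]
contact_force: [-1.0, 1.5, 2.9]
opening: 0.0493
```

Call:
{"op": "jog_arm", "data": {
  "deltas": [0,0,-0.01,0,0,0,0,0,-0.018,0,0,0,0,0,-0.018,0,0,0]
}}

```text
time: 22.93
tool_pos: [0.5753, -0.1539, 0.0196]
tool_rot: [3.142, -0.001, -0.075]
contact_force: [0.6, 0.9, 3.2]
opening: 0.0492
```

Call:
{"op": "jog_arm", "data": {
  "deltas": [0,0,0,0,0,0,0,0,0,0,0,0,0,0,0,0,0,0]
}}

```text
time: 23.18
tool_pos: [0.5753, -0.154, 0.0196]
tool_rot: [3.142, -0.001, -0.075]
contact_force: [1.8, 1.1, 2.8]
opening: 0.049
```

Call:
{"op": "jog_arm", "data": {
  "deltas": [0,0,0,0,0,0,0,0,0,0,0,0,0,0,0.3,0,0,0,0,0,0.6,0,0,0,0,0,1.0,0,0,0],
  "claw": 0.66
}}

```text
time: 23.6
tool_pos: [0.5735, -0.1538, 0.1182]
tool_rot: [-3.14, 0.005, -0.075]
contact_force: [1.3, -0.1, -0.5]
opening: 0.0604
```

Call:
{"op": "jog_arm", "data": {
  "deltas": [0,0,0.25,0,0,0,0,0,0.25,0,0,0,0,0,0.25,0,0,0]
}}

```text
time: 23.85
tool_pos: [0.5757, -0.1545, 0.1459]
tool_rot: [3.14, -0.003, -0.075]
contact_force: [0.8, 1.1, -0.0]
opening: 0.0605
```

```bash
python3 - <<'E'
from h import *
o=robot.observe();print(o['time'],o['tool_pos'],o['opening']);a,p=snap('wrist','w11')
for z in(.018,.037): print(z,[np.round(w2px(p,[.575+c*.055+s*.025*.0715,-.1535-c*.055*.0715+s*.025,z]),1) for c,s in((1,1),(1,-1),(-1,-1),(-1,1))])
g=cv2.GaussianBlur(a.astype(float),(0,0),1)[...,2]
for v in(190,230): d=np.diff(g[v,230:340]);print(v,np.argmin(d)+230,np.argmax(d)+230)
for u in(268,300): d=np.diff(g[130:300,u]);i=np.argsort(-abs(d))[:6];print(u,sorted((int(k)+130,int(d[k])) for k in i))
b,q=snap('top','top5')
print(rect(b,q,.3736,-.3277)[:-1])
E
```

```text
23.85 [ 0.57567266 -0.15454807  0.14594942] 0.06045999591514163
0.018 [array([255.2, 150.8]), array([312.8, 150.6]), array([310.6, 267.6]), array([258.5, 267.8])]
0.037 [array([253., 152.]), array([314.8, 151.8]), array([312.3, 276.4]), array([256.7, 276.6])]
190 329 312
230 328 311
268 [(142, -10), (143, -20), (144, -21), (145, -11), (252, -6), (275, 6)]
300 [(130, 35), (131, 28), (142, -13), (143, -22), (144, -19), (147, 15)]
(array([ 0.3733, -0.3277,  0.3736, -0.3279]), -90.0, 0.117, 0.0565)
```

Call:
{"op": "jog_arm", "data": {
  "deltas": [-0.13,-0.12,0,0,0,0.07,-0.27,-0.23,0,0,0,0.14,-0.4,-0.35,0,0,0,0.21,-0.54,-0.46,0,0,0,0.28,-0.67,-0.58,0,0,0,0.348],
  "claw": 0.7
}}

```text
time: 24.37
tool_pos: [0.5062, -0.2119, 0.1423]
tool_rot: [-3.138, 0.002, 0.478]
contact_force: [0.6, -0.0, 0.1]
opening: 0.0645
```

Call:
{"op": "jog_arm", "data": {
  "deltas": [-0.13,-0.12,0,0,0,0.07,-0.27,-0.23,0,0,0,0.14,-0.4,-0.35,0,0,0,0.21,-0.54,-0.46,0,0,0,0.28,-0.67,-0.58,0,0,0,0.348]
}}

```text
time: 24.78
tool_pos: [0.4393, -0.2698, 0.1425]
tool_rot: [-3.138, -0.0, 1.024]
contact_force: [0.2, 0.1, 0.2]
opening: 0.064
```

Call:
{"op": "jog_arm", "data": {
  "deltas": [-0.13,-0.12,0,0,0,0.07,-0.27,-0.23,0,0,0,0.14,-0.4,-0.35,0,0,0,0.21,-0.54,-0.46,0,0,0,0.28,-0.67,-0.58,0,0,0,0.348]
}}

```text
time: 25.2
tool_pos: [0.3724, -0.3276, 0.1426]
tool_rot: [-3.139, -0.003, 1.571]
contact_force: [0.0, 0.7, -0.4]
opening: 0.0645
```

Call:
{"op": "jog_arm", "data": {
  "deltas": [0,0,0,0,0,0,0,0,0,0,0,0,0,0,0,0,0,0]
}}

```text
time: 25.45
tool_pos: [0.3739, -0.3274, 0.1435]
tool_rot: [-3.141, -0.002, 1.563]
contact_force: [0.4, 0.5, -0.4]
opening: 0.0642
```

```bash
python3 - <<'E'
from h import *
o=robot.observe();print(o['time'],o['tool_pos'],np.degrees(o['tool_rot']),o['opening']);a,p=snap('wrist','w12')
print(rect(a,p,.3737,-.3277)[:-1])
a,p=snap('top','top6')
print(rect(a,p,.3915,.2945)[:-1])
E
```

```text
25.45 [ 0.37386411 -0.32737369  0.14345137] [-1.79941282e+02 -1.00326480e-01  8.95346580e+01] 0.06422630323177679
(array([ 0.3747, -0.3288,  0.3747, -0.3287]), -89.4, 0.1114, 0.0514)
(array([0.3918, 0.2952, 0.3916, 0.2951]), -90.0, 0.0295, 0.0285)
```

Call:
{"op": "jog_arm", "data": {
  "deltas": [0.008,-0.014,-0.35,0,0,0.01,0.008,-0.014,-0.7,0,0,0.01,0.008,-0.014,-0.95,0,0,0.01,0.008,-0.014,-0.95,0,0,0.01]
}}

```text
time: 25.88
tool_pos: [0.3731, -0.3263, 0.0451]
tool_rot: [-3.136, -0.007, 1.581]
contact_force: [-1.8, 1.5, 0.6]
opening: 0.0647
```

Call:
{"op": "jog_arm", "data": {
  "deltas": [0,0,-0.2,0,0,0,0,0,-0.34,0,0,0,0,0,-0.36,0,0,0,0,0,-0.36,0,0,0,0,0,-0.36,0,0,0]
}}

```text
time: 26.3
tool_pos: [0.3755, -0.3298, 0.0147]
tool_rot: [3.14, 0.001, 1.581]
contact_force: [0.6, -0.5, 0.4]
opening: 0.0639
```

Call:
{"op": "jog_arm", "data": {
  "deltas": [-0.005,0.005,-0.025,0,0,0,-0.005,0.005,-0.025,0,0,0]
}}

```text
time: 26.47
tool_pos: [0.3745, -0.3291, 0.0117]
tool_rot: [3.141, 0.001, 1.581]
contact_force: [-0.3, 0.5, 0.7]
opening: 0.064
```

Call:
{"op": "jog_arm", "data": {
  "deltas": [0,0,0,0,0,0,0,0,0,0,0,0,0,0,0,0,0,0,0,0,0,0,0,0],
  "claw": 0.0,
  "newtons": 60
}}

```text
time: 26.8
tool_pos: [0.3743, -0.3291, 0.0113]
tool_rot: [3.141, 0.0, 1.581]
contact_force: [-1.0, 0.2, 3.9]
opening: 0.0489
```

Call:
{"op": "jog_arm", "data": {
  "deltas": [0,0,0.2,0,0,0,0,0,0.6,0,0,0,0,0,1.0,0,0,0,0,0,1.0,0,0,0]
}}

```text
time: 27.13
tool_pos: [0.3767, -0.3317, 0.1171]
tool_rot: [3.134, 0.009, 1.581]
contact_force: [2.2, -2.1, -3.3]
opening: 0.0494
```

Call:
{"op": "jog_arm", "data": {
  "deltas": [0.14,0.17,0,0,0,-0.07,0.28,0.35,0,0,0,-0.14,0.41,0.52,0,0,0,-0.21,0.55,0.69,0,0,0,-0.28,0.688,0.864,0,0,0,-0.351]
}}

```text
time: 27.55
tool_pos: [0.4429, -0.2413, 0.1098]
tool_rot: [-3.14, -0.0, 1.024]
contact_force: [0.6, -1.2, -3.5]
opening: 0.0488
```

Call:
{"op": "jog_arm", "data": {
  "deltas": [0.14,0.17,0,0,0,-0.07,0.28,0.35,0,0,0,-0.14,0.41,0.52,0,0,0,-0.21,0.55,0.69,0,0,0,-0.28,0.688,0.864,0,0,0,-0.351]
}}

```text
time: 27.97
tool_pos: [0.5117, -0.1549, 0.1096]
tool_rot: [-3.14, 0.002, 0.473]
contact_force: [0.8, -0.6, -5.0]
opening: 0.0495
```

Call:
{"op": "jog_arm", "data": {
  "deltas": [0.14,0.17,0,0,0,-0.07,0.28,0.35,0,0,0,-0.14,0.41,0.52,0,0,0,-0.21,0.55,0.69,0,0,0,-0.28,0.688,0.864,0,0,0,-0.351]
}}

```text
time: 28.38
tool_pos: [0.5803, -0.0686, 0.1093]
tool_rot: [-3.141, 0.003, -0.078]
contact_force: [0.5, -0.5, -4.3]
opening: 0.0493
```

Call:
{"op": "jog_arm", "data": {
  "deltas": [0,0,0,0,0,0,0,0,0,0,0,0,0,0,0,0,0,0]
}}

```text
time: 28.63
tool_pos: [0.5796, -0.0697, 0.1097]
tool_rot: [-3.142, 0.003, -0.071]
contact_force: [0.4, -0.2, -3.5]
opening: 0.0495
```

```bash
python3 - <<'E'
from h import *
o=robot.observe();print(o['tool_pos'],np.degrees(o['tool_rot'][2]));a,p=snap('wrist','w13');endcheck(a,p,o,.0063)
E
```

```text
[ 0.57962172 -0.06974115  0.10969892] -4.068872290317043
d -0.015 [(46, np.int64(191), np.int64(169), np.int64(151), 0.07), (48, np.int64(191), np.int64(168), np.int64(151), 0.07), (50, np.int64(193), np.int64(168), np.int64(150), 0.08), (52, np.int64(195), np.int64(167), np.int64(147), 0.09), (54, np.int64(196), np.int64(163), np.int64(139), 0.11), (56, np.int64(146), np.int64(135), np.int64(127), 0.04), (58, np.int64(255), np.int64(255), np.int64(255), 0.0), (60, np.int64(255), np.int64(255), np.int64(255), 0.0), (62, np.int64(255), np.int64(255), np.int64(255), 0.0), (64, np.int64(247), np.int64(235), np.int64(163), 0.12), (66, np.int64(145), np.int64(147), np.int64(150), -0.01)]
d 0.015 [(46, np.int64(180), np.int64(143), np.int64(121), 0.12), (48, np.int64(181), np.int64(143), np.int64(122), 0.12), (50, np.int64(174), np.int64(141), np.int64(115), 0.13), (52, np.int64(178), np.int64(141), np.int64(118), 0.13), (54, np.int64(179), np.int64(141), np.int64(119), 0.13), (56, np.int64(141), np.int64(127), np.int64(118), 0.06), (58, np.int64(239), np.int64(237), np.int64(237), 0.0), (60, np.int64(242), np.int64(240), np.int64(240), 0.0), (62, np.int64(254), np.int64(254), np.int64(254), 0.0), (64, np.int64(248), np.int64(239), np.int64(174), 0.11), (66, np.int64(147), np.int64(149), np.int64(153), -0.01)]
```

Call:
{"op": "jog_arm", "data": {
  "deltas": [0.008,0,-0.3,0,0,0,0.008,0,-0.6,0,0,0,0.008,0,-0.68,0,0,0,0.008,0,-0.7,0,0,0,0.008,0,-0.7,0,0,0]
}}

```text
time: 29.1
tool_pos: [0.5811, -0.0702, 0.041]
tool_rot: [-3.142, 0.001, -0.073]
contact_force: [0.1, -0.4, -2.7]
opening: 0.0492
```

Call:
{"op": "jog_arm", "data": {
  "deltas": [0,0,0,0,0,0,0,0,-0.04,0,0,0,0,0,-0.08,0,0,0,0,0,-0.1,0,0,0]
}}

```text
time: 29.43
tool_pos: [0.5816, -0.0698, 0.0315]
tool_rot: [3.141, -0.001, -0.073]
contact_force: [-0.6, 0.1, -3.5]
opening: 0.0491
```

Call:
{"op": "jog_arm", "data": {
  "deltas": [0,0,-0.02,0,0,0,0,0,-0.04,0,0,0,0,0,-0.06,0,0,0,0,0,-0.08,0,0,0,0,0,-0.1,0,0,0]
}}

```text
time: 29.85
tool_pos: [0.5816, -0.0697, 0.0205]
tool_rot: [3.142, -0.0, -0.073]
contact_force: [-0.1, 0.2, -4.0]
opening: 0.0493
```

Call:
{"op": "jog_arm", "data": {
  "deltas": [0,0,-0.01,0,0,0,0,0,-0.016,0,0,0,0,0,-0.016,0,0,0,0,0,-0.016,0,0,0]
}}

```text
time: 30.18
tool_pos: [0.5814, -0.0697, 0.0193]
tool_rot: [3.142, 0.0, -0.073]
contact_force: [0.1, 0.9, -3.5]
opening: 0.0494
```

Call:
{"op": "jog_arm", "data": {
  "deltas": [0,0,-0.008,0,0,0,0,0,-0.012,0,0,0,0,0,-0.012,0,0,0]
}}

```text
time: 30.43
tool_pos: [0.5814, -0.0697, 0.0193]
tool_rot: [3.141, -0.0, -0.073]
contact_force: [-4.6, 1.3, 6.0]
opening: 0.0495
```

Call:
{"op": "jog_arm", "data": {
  "deltas": [0,0,0,0,0,0,0,0,0.3,0,0,0,0,0,0.6,0,0,0,0,0,1.0,0,0,0,0,0,1.0,0,0,0],
  "claw": 0.65
}}

```text
time: 30.85
tool_pos: [0.5861, -0.0708, 0.1263]
tool_rot: [3.139, -0.015, -0.073]
contact_force: [0.8, -0.1, 1.4]
opening: 0.0596
```

Call:
{"op": "jog_arm", "data": {
  "deltas": [0,0,0.3,0,0,0,0,0,0.5,0,0,0,0,0,0.5,0,0,0,0,0,0.5,0,0,0]
}}

```text
time: 31.18
tool_pos: [0.5825, -0.07, 0.1697]
tool_rot: [3.141, -0.004, -0.073]
contact_force: [-0.2, -0.1, -0.5]
opening: 0.0595
```

```bash
python3 - <<'E'
from h import *
o=robot.observe();print(o['time'],o['tool_pos'],o['opening']);a,p=snap('wrist','w14')
for z in(.018,.037): print(z,[[np.round(w2px(p,[x+c*.055+s*.025*.0715,y-c*.055*.0715+s*.025,z]),0).tolist() for c,s in((1,1),(1,-1),(-1,-1),(-1,1))] for x,y in((.5867,.0143),(.5814,-.0698),(.5761,-.154))])
cv2.imwrite('pics/z14.png',cv2.resize(a[120:285,150:420,::-1],(800,489),interpolation=cv2.INTER_CUBIC))
E
```

```text
31.1833 [ 0.58253272 -0.06998722  0.16971029] 0.05951556842013571
0.018 [[[170.0, 151.0], [223.0, 151.0], [228.0, 259.0], [180.0, 259.0]], [[259.0, 150.0], [312.0, 150.0], [310.0, 259.0], [261.0, 259.0]], [[348.0, 149.0], [401.0, 149.0], [391.0, 258.0], [343.0, 258.0]]]
0.037 [[[162.0, 152.0], [219.0, 152.0], [225.0, 267.0], [174.0, 267.0]], [[257.0, 151.0], [314.0, 151.0], [311.0, 266.0], [260.0, 266.0]], [[352.0, 150.0], [409.0, 150.0], [398.0, 265.0], [346.0, 265.0]]]
```

View pics/z14.png

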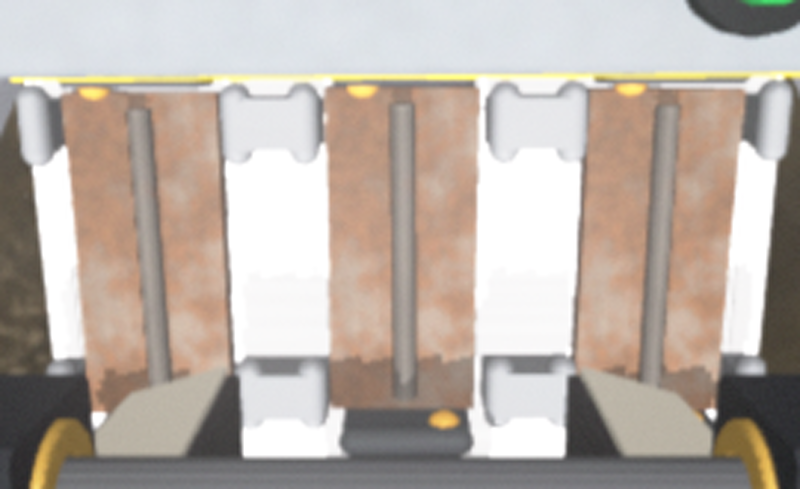

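The wrist crop shows all three coupons at u 171–223, 260–311 and 347–400. These match the seated-height predictions, and the brass balls show above the coupon ends. Now back to the handle.

Call:
{"op": "jog_arm", "data": {
  "deltas": [-0.07,0,-0.1,0,0,0.067,-0.14,0,-0.1,0,0,0.134,-0.21,0.01,-0.1,0,0,0.2,-0.28,0.02,-0.1,0,0,0.267,-0.355,0.023,-0.1,0,0,0.334],
  "claw": 0.3
}}

```text
time: 31.65
tool_pos: [0.545, -0.0672, 0.1565]
tool_rot: [-3.14, 0.002, 0.457]
contact_force: [0.1, 0.6, -0.1]
opening: 0.0309
```

Call:
{"op": "jog_arm", "data": {
  "deltas": [-0.07,0,-0.1,0,0,0.067,-0.14,0,-0.1,0,0,0.134,-0.21,0.01,-0.1,0,0,0.2,-0.28,0.02,-0.1,0,0,0.267,-0.355,0.023,-0.1,0,0,0.334]
}}

```text
time: 32.07
tool_pos: [0.5095, -0.0649, 0.1467]
tool_rot: [-3.14, 0.001, 0.982]
contact_force: [0.0, 0.3, -0.3]
opening: 0.0278
```

Call:
{"op": "jog_arm", "data": {
  "deltas": [-0.07,0,-0.1,0,0,0.067,-0.14,0,-0.1,0,0,0.134,-0.21,0.01,-0.1,0,0,0.2,-0.28,0.02,-0.1,0,0,0.267,-0.355,0.023,-0.1,0,0,0.334]
}}

```text
time: 32.48
tool_pos: [0.474, -0.0626, 0.1369]
tool_rot: [-3.14, -0.0, 1.506]
contact_force: [-0.4, -0.1, -0.4]
opening: 0.0274
```

Call:
{"op": "jog_arm", "data": {
  "deltas": [0,0,0,0,0,0,0,0,0,0,0,0,0,0,0,0,0,0]
}}

```text
time: 32.73
tool_pos: [0.4752, -0.0629, 0.1377]
tool_rot: [-3.141, -0.0, 1.498]
contact_force: [-0.1, -0.2, -0.9]
opening: 0.0277
```

```bash
python3 - <<'E'
from h import *
o=robot.observe();print(o['time'],o['tool_pos'],np.degrees(o['tool_rot']),o['opening']);a,p=snap('wrist','w15')
g=cv2.GaussianBlur(a.astype(float),(0,0),1).mean(2)
for v in(190,210,225): print(v,[int(x) for x in g[v,262:312:2]])
print([w2px(p,(.4765+d,-.0626,.066)) for d in(-.006,.006)])
for u in (287,): print([int(x) for x in g[140:250:4,u]])
E
```

```text
32.7333 [ 0.47518007 -0.06287072  0.13772692] [-1.79991126e+02 -6.10284285e-03  8.58191621e+01] 0.02768358744596925
190 [39, 41, 42, 45, 48, 48, 48, 49, 70, 105, 64, 48, 49, 50, 50, 50, 49, 55, 113, 182, 193, 193, 193, 194, 192]
210 [37, 42, 45, 45, 46, 46, 47, 48, 63, 118, 75, 51, 51, 52, 53, 53, 51, 51, 110, 181, 191, 191, 191, 192, 191]
225 [42, 43, 43, 44, 43, 44, 46, 48, 71, 149, 89, 50, 49, 49, 50, 50, 47, 49, 109, 180, 191, 190, 190, 192, 190]
[(np.float64(278.82872011636994), np.float64(228.5839108127363)), (np.float64(295.01910827804704), np.float64(227.4497258346498))]
[245, 245, 244, 244, 244, 244, 243, 243, 151, 61, 51, 48, 47, 53, 55, 53, 54, 52, 52, 51, 51, 50, 49, 49, 48, 47, 47, 47]
```

Call:
{"op": "jog_arm", "data": {
  "deltas": [0.025,0,-0.3,0,0,0,0.025,0,-0.6,0,0,0,0.025,0,-0.85,0,0,0,0.025,0,-0.88,0,0,0,0.025,0,-0.88,0,0,0]
}}

```text
time: 33.2
tool_pos: [0.4768, -0.0626, 0.049]
tool_rot: [-3.138, -0.001, 1.5]
contact_force: [-0.6, -0.2, 0.4]
opening: 0.0278
```

Call:
{"op": "jog_arm", "data": {
  "deltas": [0,0,0,0,0,0,0,0,0,0,0,0,0,0,0,0,0,0,0,0,0,0,0,0],
  "claw": 0.0,
  "newtons": 60
}}

```text
time: 33.53
tool_pos: [0.4779, -0.063, 0.0515]
tool_rot: [3.14, 0.001, 1.501]
contact_force: [-3.2, 0.9, 6.8]
opening: 0.0118
```

Call:
{"op": "jog_arm", "data": {
  "deltas": [0.1,-0.007,0,0,0,0,0.25,-0.018,0,0,0,0,0.4,-0.028,0,0,0,0,0.52,-0.036,0,0,0,0,0.6,-0.042,0,0,0,0]
}}

```text
time: 33.95
tool_pos: [0.5377, -0.0671, 0.0515]
tool_rot: [-3.141, 0.0, 1.501]
contact_force: [-7.7, -0.3, 12.4]
opening: 0.0116
```

Call:
{"op": "jog_arm", "data": {
  "deltas": [0.1,-0.007,0,0,0,0,0.2,-0.014,0,0,0,0,0.3,-0.021,0,0,0,0,0.4,-0.028,0,0,0,0,0.45,-0.031,0,0,0,0]
}}

```text
time: 34.37
tool_pos: [0.5824, -0.0703, 0.0515]
tool_rot: [-3.141, 0.0, 1.501]
contact_force: [-12.2, -0.6, 14.0]
opening: 0.0117
```

Call:
{"op": "jog_arm", "data": {
  "deltas": [0.05,-0.003,0,0,0,0,0.1,-0.007,0,0,0,0,0.15,-0.01,0,0,0,0,0.2,-0.014,0,0,0,0,0.22,-0.015,0,0,0,0]
}}

```text
time: 34.78
tool_pos: [0.604, -0.0716, 0.0515]
tool_rot: [-3.141, 0.0, 1.501]
contact_force: [-7.6, 0.4, 8.5]
opening: 0.0115
```

Approaching home (~0.611).

Call:
{"op": "jog_arm", "data": {
  "deltas": [0.02,-0.001,0,0,0,0,0.04,-0.003,0,0,0,0,0.06,-0.004,0,0,0,0,0.07,-0.005,0,0,0,0,0.075,-0.005,0,0,0,0]
}}

```text
time: 35.2
tool_pos: [0.6103, -0.0722, 0.0515]
tool_rot: [-3.138, 0.0, 1.501]
contact_force: [-11.5, -0.8, 10.9]
opening: 0.0115
```

Call:
{"op": "jog_arm", "data": {
  "deltas": [0,0,0,0,0,0]
}}

```text
time: 35.28
tool_pos: [0.6103, -0.0722, 0.0515]
tool_rot: [-3.139, 0.0, 1.501]
contact_force: [-10.2, -0.4, 9.9]
opening: 0.0117
```

Call:
{"op": "jog_arm", "data": {
  "deltas": [0.01,0,0,0,0,0,0.02,-0.001,0,0,0,0,0.02,-0.001,0,0,0,0]
}}

```text
time: 35.53
tool_pos: [0.611, -0.0723, 0.0515]
tool_rot: [-3.136, 0.0, 1.501]
contact_force: [-15.0, -0.5, 14.6]
opening: 0.0116
```

Call:
{"op": "jog_arm", "data": {
  "deltas": [0.01,0,0,0,0,0,0.01,0,0,0,0,0]
}}

```text
time: 35.7
tool_pos: [0.611, -0.0723, 0.0515]
tool_rot: [-3.133, 0.0, 1.501]
contact_force: [-18.7, -0.7, 16.7]
opening: 0.0117
```

Call:
{"op": "jog_arm", "data": {
  "deltas": [0.01,-0.001,0,0,0,0,0.02,-0.001,0,0,0,0,0.03,-0.002,0,0,0,0,0.03,-0.002,0,0,0,0]
}}

```text
time: 36.03
tool_pos: [0.611, -0.0723, 0.0514]
tool_rot: [-3.126, 0.0, 1.502]
contact_force: [-30.1, -2.0, 23.0]
opening: 0.0114
```

Call:
{"op": "jog_arm", "data": {
  "deltas": [0.01,-0.001,0,0,0,0,0.02,-0.001,0,0,0,0,0.02,-0.001,0,0,0,0]
}}

```text
time: 36.28
tool_pos: [0.611, -0.0722, 0.0514]
tool_rot: [-3.122, 0.0, 1.502]
contact_force: [-38.3, -0.2, 28.1]
opening: 0.0116
```

Call:
{"op": "jog_arm", "data": {
  "deltas": [-0.04,0.003,0,0,0,0,-0.08,0.006,0,0,0,0,-0.08,0.006,0,0,0,0]
}}

```text
time: 36.53
tool_pos: [0.6107, -0.0723, 0.0515]
tool_rot: [-3.141, 0.001, 1.501]
contact_force: [-7.8, -1.1, 8.6]
opening: 0.0119
```

Call:
{"op": "jog_arm", "data": {
  "deltas": [0,0,0,0,0,0,0,0,0,0,0,0,0,0,0,0,0,0],
  "claw": 0.2
}}

```text
time: 36.78
tool_pos: [0.6126, -0.0719, 0.0504]
tool_rot: [3.14, 0.0, 1.501]
contact_force: [-1.0, 0.3, -0.0]
opening: 0.0182
```

Call:
{"op": "jog_arm", "data": {
  "deltas": [0,0,0.15,0,0,0,0,0,0.3,0,0,0,0,0,0.6,0,0,0,0,0,0.95,0,0,0,0,0,0.95,0,0,0]
}}

```text
time: 37.2
tool_pos: [0.6158, -0.0726, 0.1522]
tool_rot: [3.129, 0.002, 1.501]
contact_force: [1.4, -0.7, 1.2]
opening: 0.0183
```

```bash
python3 - <<'E'
from h import *
o=robot.observe();print(o['time'],o['tool_pos'],np.degrees(o['tool_rot']),o['contact_force'],o['opening']);a,p=snap('wrist','w16')
cv2.imwrite('pics/w16c.png',a[40:300,180:460,::-1])
g=cv2.GaussianBlur(a.astype(float),(0,0),1).mean(2)
for v in(190,215,230): print(v,[int(x) for x in g[v,270:350:2]])
q=load('w1');g=cv2.GaussianBlur(q['im'].astype(float),(0,0),1).mean(2)
for v in(190,215,230): print('w1',v,[int(x) for x in g[v,270:350:2]])
b,t=snap('top','top7')
h=cv2.cvtColor(b,cv2.COLOR_RGB2HSV);m=(h[...,0]>50)&(h[...,0]<80)&(h[...,1]>120)&(h[...,2]>80);m[:,:300]=0;m[200:]=0
c=np.argwhere(m).mean(0)[::-1];print('btn',c,px2w(t,*c,.06),px2w(t,*c,.055))
for n in('w2','w8'):
    q=load(n);h=cv2.cvtColor(q['im'],cv2.COLOR_RGB2HSV);m=(h[...,0]>50)&(h[...,0]<80)&(h[...,1]>120)&(h[...,2]>60);m[145:]=0;m[:,:360]=0
    c=np.argwhere(m).mean(0)[::-1];print(n,c,m.sum(),[px2w(q,*c,z).round(4) for z in(.054,.06,.066)])
E
```

```text
37.2 [ 0.61576707 -0.07255002  0.15218536] [1.79290104e+02 1.06570215e-01 8.60095037e+01] [ 1.39835042 -0.7243572   1.18078232] 0.01826204181531013
190 [80, 81, 83, 84, 84, 85, 84, 80, 91, 174, 237, 243, 243, 243, 243, 242, 240, 241, 242, 240, 241, 235, 209, 202, 210, 212, 213, 214, 215, 216, 217, 216, 215, 214, 214, 214, 214, 214, 214, 213]
215 [71, 73, 75, 77, 77, 78, 76, 72, 82, 169, 235, 241, 241, 242, 242, 241, 239, 241, 241, 239, 239, 225, 183, 199, 211, 212, 213, 213, 213, 212, 210, 208, 208, 208, 208, 208, 209, 209, 210, 212]
230 [69, 71, 74, 75, 75, 76, 75, 70, 80, 167, 235, 241, 241, 241, 242, 240, 239, 241, 240, 239, 238, 218, 177, 197, 209, 211, 212, 212, 211, 211, 211, 211, 211, 212, 211, 211, 211, 210, 210, 210]
w1 190 [68, 69, 71, 73, 83, 139, 126, 79, 75, 76, 77, 77, 76, 77, 122, 217, 240, 241, 241, 242, 241, 239, 238, 240, 240, 238, 239, 240, 234, 193, 184, 205, 210, 209, 210, 210, 211, 212, 212, 212]
w1 215 [63, 65, 66, 69, 73, 110, 116, 75, 71, 73, 74, 74, 72, 68, 125, 225, 239, 240, 239, 240, 239, 237, 237, 239, 238, 237, 238, 239, 224, 184, 196, 206, 207, 208, 209, 209, 208, 207, 205, 204]
w1 230 [67, 68, 67, 66, 69, 126, 144, 76, 69, 70, 71, 71, 69, 67, 131, 226, 239, 239, 239, 240, 239, 237, 237, 239, 237, 236, 237, 237, 209, 176, 193, 203, 206, 207, 207, 207, 207, 206, 206, 206]
btn [nan nan] [nan nan nan] [nan nan nan]
w2 [424.70812721  96.1180212 ] 1415 [array([ 0.6684, -0.1781,  0.054 ]), array([ 0.6679, -0.1756,  0.06  ]), array([ 0.6674, -0.173 ,  0.066 ])]
w8 [532.19731544 104.4704698 ] 1490 [array([ 0.6677, -0.1818,  0.054 ]), array([ 0.6675, -0.1772,  0.06  ]), array([ 0.6672, -0.1727,  0.066 ])]<stdin>:10: RuntimeWarning: Mean of empty slice.
  ret = um.true_divide(
```

```bash
python3 - <<'E'
from h import *
for n,a,b in(('w1',298.7,327),('w16',288,312.9)):
    p=load(n);A=px2w(p,a,215,.066);B=px2w(p,b,215,.048);print(n,A,B,B-A)
q=load('w8');w=load('w2')
# triangulate button from two wrist views
def P(q): return np.diag([1,1,1])@np.array([[q['fx'],0,q['cx']],[0,q['fy'],q['cy']],[0,0,1]])@np.hstack([q['R'],q['t'].reshape(3,1)])
X=cv2.triangulatePoints(P(w),P(q),np.float64([[424.7],[96.1]]),np.float64([[532.2],[104.5]]));print('btn',(X[:3]/X[3]).ravel())
t=load('top0');X=cv2.triangulatePoints(P(w),P(t),np.float64([[424.7],[96.1]]),np.float64([[355.],[174.]]));print('btn',(X[:3]/X[3]).ravel())
o=robot.observe();print(o['tool_pos'],o['qpos'])
E
```

```text
w1 [ 0.61736895 -0.06409664  0.066     ] [ 0.64054947 -0.07044754  0.048     ] [ 0.02318052 -0.0063509  -0.018     ]
w16 [ 0.61946181 -0.06647723  0.066     ] [ 0.64036644 -0.07283261  0.048     ] [ 0.02090463 -0.00635538 -0.018     ]
btn [ 0.6674005  -0.17343712  0.06501605]
btn [ 0.66680506 -0.1716536   0.06873196]
[ 0.61308533 -0.07198711  0.14671725] [-2.41037429e-01  5.85854983e-01  1.38565866e+00  1.54807308e-04
  1.16593806e+00 -1.71462855e-01]
```

View pics/w16c.png

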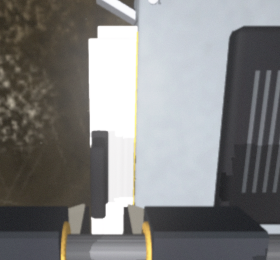

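```bash
python3 - <<'E'
from h import *
a,p=snap('wrist','w17'); o=robot.observe();print(o['time'],o['tool_pos'],o['tool_rot'])
def edges(p):
    im=p['im'];g=cv2.GaussianBlur(im.astype(float),(0,0),1)
    r=[]
    for v in range(190,236,3):
        l=g[v].mean(1);d=np.diff(l[270:330]);u1=270+np.argmax(d)+.5
        k=int(u1)+8;s=im[v].astype(float); y=cv2.GaussianBlur((s[:,0]-s[:,2]).reshape(1,-1),(0,0),1)[0]
        u2=k+np.argmax(y[k:k+30])
        A=px2w(p,u1,v,.066);B=px2w(p,u2,v,.048); r.append((u1,u2,A[0],B[0],B[0]-A[0]))
    return np.median(r,0).round(4)
for n in('w1','w16','w17'): print(n,edges(load(n)))
E
```

```text
37.35 [ 0.61206239 -0.07179539  0.14510451] [3.14088857e+00 2.03581323e-05 1.50114838e+00]
w1 [2.985e+02 3.280e+02 6.173e-01 6.414e-01 2.380e-02]
w16 [2.875e+02 3.140e+02 6.192e-01 6.414e-01 2.200e-02]
w17 [2.915e+02 3.190e+02 6.189e-01 6.415e-01 2.210e-02]
```

The tray reads 1.7 mm deeper than at the start, so it is home against its 1.5 mm stop, inside the notch. Now the button, triangulated at (0.667, -0.173), top ≈ 0.066.

Call:
{"op": "jog_arm", "data": {
  "deltas": [0.18,-0.33,0,0,0,0,0.37,-0.67,0,0,0,0,0.55,-1.0,-0.3,0,0,0,0.55,-1.0,-0.5,0,0,0,0.55,-1.0,-0.5,0,0,0],
  "claw": 0.0,
  "newtons": 20
}}

```text
time: 37.77
tool_pos: [0.6637, -0.173, 0.0872]
tool_rot: [-3.13, -0.003, 1.498]
contact_force: [-1.8, 1.3, -2.1]
opening: 0.0003
```

Call:
{"op": "jog_arm", "data": {
  "deltas": [0,0,0,0,0,0,0,0,0,0,0,0]
}}

```text
time: 37.93
tool_pos: [0.6667, -0.1709, 0.0952]
tool_rot: [-3.141, -0.001, 1.502]
contact_force: [-0.5, -0.1, 0.6]
opening: 0.0002
```

```bash
python3 - <<'E'
from h import *
o=robot.observe();print(o['time'],o['tool_pos'],o['opening'],o['contact_force']);a,p=snap('wrist','w18')
h=cv2.cvtColor(a,cv2.COLOR_RGB2HSV);m=(h[...,0]>50)&(h[...,0]<80)&(h[...,1]>120)&(h[...,2]>60)
i=np.argwhere(m);print(len(i),i.min(0),i.max(0)) if len(i) else print('hidden')
print(w2px(p,(.667,-.173,.066)))
E
```

```text
37.9333 [ 0.66672346 -0.17088928  0.09519199] 0.00021803899960214145 [-0.4677099  -0.14171429  0.62416947]
584 [230 265] [273 307]
(np.float64(285.7892375997557), np.float64(252.58512938702245))
```

Call:
{"op": "jog_arm", "data": {
  "deltas": [0,-0.015,-0.08,0,0,0,0,-0.015,-0.15,0,0,0,0,-0.015,-0.18,0,0,0,0,-0.015,-0.2,0,0,0]
}}

```text
time: 38.32
tool_pos: [0.6672, -0.1729, 0.0755]
tool_rot: [3.141, -0.0, 1.501]
contact_force: [0.1, 1.6, 4.9]
opening: 0.0006
```

Call:
{"op": "jog_arm", "data": {
  "deltas": [0,0,-0.02,0,0,0,0,0,-0.03,0,0,0,0,0,-0.03,0,0,0]
}}

```text
time: 38.57
tool_pos: [0.6673, -0.1729, 0.0751]
tool_rot: [3.14, 0.0, 1.501]
contact_force: [-5.1, 2.7, 14.2]
opening: 0.0005
```

Call:
{"op": "jog_arm", "data": {
  "deltas": [0,0,-0.015,0,0,0,0,0,-0.015,0,0,0,0,0,-0.015,0,0,0]
}}

```text
time: 38.82
tool_pos: [0.6673, -0.1729, 0.0749]
tool_rot: [3.139, 0.0, 1.502]
contact_force: [-7.7, 3.3, 22.5]
opening: 0.0007
```

Call:
{"op": "jog_arm", "data": {
  "deltas": [0,0,0.03,0,0,0,0,0,0.06,0,0,0]
}}

```text
time: 38.98
tool_pos: [0.6672, -0.1729, 0.0781]
tool_rot: [3.14, -0.0, 1.501]
contact_force: [-0.1, 0.9, 3.8]
opening: 0.0006
```

Call:
{"op": "jog_arm", "data": {
  "deltas": [0,0,0.03,0,0,0,0,0,0.06,0,0,0]
}}

```text
time: 39.15
tool_pos: [0.6669, -0.1733, 0.0827]
tool_rot: [-3.141, 0.0, 1.501]
contact_force: [-0.2, -0.1, -0.0]
opening: 0.0004
```

Call:
{"op": "jog_arm", "data": {
  "deltas": [0,0,0.2,0,0,0,-0.2,0.1,0.6,0,0,0,-0.5,0.1,0.9,0,0,0,-1.0,0.1,0.9,0,0,0,-1.0,0.1,0.9,0,0,0]
}}

```text
time: 39.57
tool_pos: [0.5623, -0.1629, 0.1736]
tool_rot: [-3.139, 0.0, 1.501]
contact_force: [1.1, 0.2, -0.6]
opening: 0.0005
```

Call:
{"op": "jog_arm", "data": {
  "deltas": [-0.4,0,0.2,0,0,0,-0.8,0,0.2,0,0,0,-1.0,0,0.2,0,0,0,-1.0,0,0.2,0,0,0]
}}

```text
time: 39.9
tool_pos: [0.4629, -0.163, 0.1927]
tool_rot: [-3.138, -0.0, 1.5]
contact_force: [1.4, -0.7, -0.0]
opening: 0.0005
```

Call:
{"op": "jog_arm", "data": {
  "deltas": [-0.4,-0.4,0.2,0,0,0,-0.8,-0.8,0.2,0,0,0,-1.0,-1.0,0.2,0,0,0,-1.0,-1.0,0.2,0,0,0]
}}

```text
time: 40.23
tool_pos: [0.3649, -0.266, 0.2129]
tool_rot: [-3.141, 0.002, 1.5]
contact_force: [-0.0, 0.0, 0.4]
opening: 0.0006
```

```bash
python3 - <<'E'
from h import *
o=robot.observe();print(o['time'],o['tool_pos'],o['contact_force']);a,p=snap('top','top8')
cv2.imwrite('pics/t8.png',cv2.resize(a[100:300,150:440,::-1],(800,552),interpolation=cv2.INTER_CUBIC))
P=[]
im=load('top0')['im'];d=cv2.absdiff(im[125:215,270:380],a[125:215,270:380]).max(2);print('scanner diff',(d>60).sum())
E
```

```text
40.2333 [ 0.36490174 -0.26601517  0.21286739] [-0.02962623  0.0458659   0.37609621]
scanner diff 25
```

View pics/t8.png

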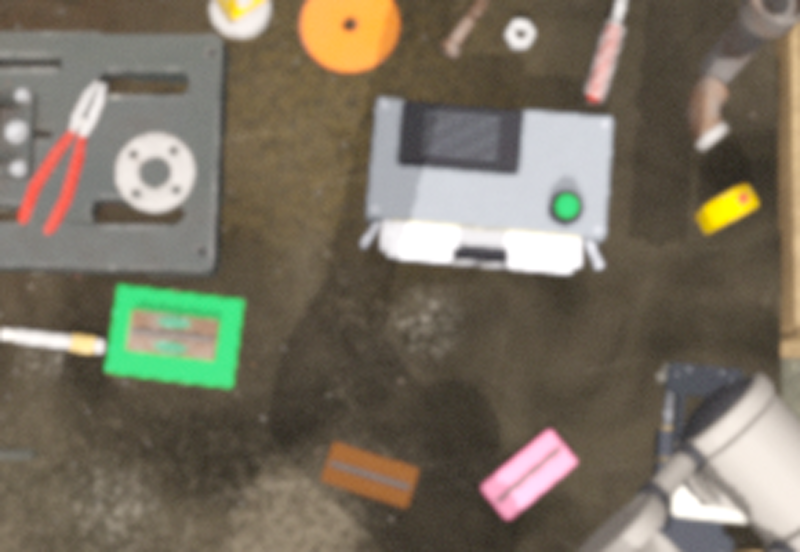

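```bash
python3 -c "
from cell import robot
print(robot.hand_in())"
```

```text
the job is handed in; nothing more can be done
None
```

The job is done and handed in at about 40 s of robot time, with the arm clear of everything.

**What was done**
- I drew the tray out by its handle. The green-marked coupon was in the middle nest, and I laid it on the mat.
- The three rusty coupons on the bench went into nests a, c and b, pressed down and released.
- I pushed the tray home, then pressed the start button and let it go.

**What the last checks showed**
- **Coupons:** the close wrist view, taken before the tray went in, shows all three at seated height with the brass balls above their far ends. I never caught the snap force itself, because forces are only reported at the end of each move.
- **Mat:** the final top view shows the green-marked coupon within a few millimetres of the mat's centre. The brown and pink lookalikes, the tape and the soapstone look undisturbed.
- **Button:** it went down about 6 mm, bottomed at 22 N and came back up.

**What disagreed**
- **Crosswise coupon:** the green-marked coupon lay crosswise in its nest, not lengthwise as described. It lifted out without any noticeable clip force.
- **Tray depth:** I pushed the tray until it stopped moving at 38 N. The camera then put it about 1.7 mm deeper than at the start, so it is probably against the back stop (1.5 mm behind home) rather than centred in the notch. I did not pull it back.

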